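Set the rinsed baking utensils to dry

ROBOT

A 6-joint arm with a two-finger parallel gripper is mounted at the origin on the work surface; the furniture and walls round the work are solid. World frame = base frame: x ahead of the robot, y to its left, z up, the work surface at z = 0. Lengths are in m, angles in degrees, forces in N, time in s.
With the tool pointing down it reaches from about 0.4 to 0.825 m from the base axis. Payload 7 kg.
Tool frame: the origin (TCP) lies at the very end of the fingers, on their centre line; the grasp point (between the pads) lies 19 mm behind it; x points along the fingers, y is the direction in which the jaws open and shut, and the axes are right-handed (so a half turn about x gives the same grasp; the last joint's range is limited). The gripper opens to 88 mm and grips with 3 to 60 N. Pads are 19 mm wide; open, the fingers measure 130 mm over their backs; the gripper's body (78 mm by 193 mm) begins 47 mm behind the grasp point.
Start: joints at [-55.8, 20.546, 0.682, 0, -70.136, -16.507], TCP at [0.205, -0.643, 0.227] pointing down, gripper open.
Joint ranges: [-176.03, 176.03], [-82.01, 121.73], [-58.28, 71.71], [-173.87, 95.51], [-174.79, -0.11], [-173.66, 173.66]. Speed limits (degrees/s): [136.94, 136.94, 172.46, 180, 180, 180].

INTERFACE

Orientations are given as [roll, pitch, yaw] about the fixed x, y, z axes, in that order (R = Rz(yaw) Ry(pitch) Rx(roll)).
In Python, from plant import monitor, eyes, ticket gives the robot as it stands. The module is installed in compiled form; this text tells all that it offers.
- The arm moves only by the shell command python3 -m crank 'ROWS'. ROWS is JSON, a list of rows, each an object with "linear": the shift along the world's x, y, z in units of 60 mm (1.0 is 60 mm), a list of three; "rot": the turn, a rotation vector about the world's x, y, z in units of 5 degrees (1.0 is 5 degrees), a list of three; "hand": the opening, from 0 (shut) to 1 (fully open). In form: [{"linear": [tx, ty, tz], "rot": [ax, ay, az], "hand": hand}, ...]. A call has 1 to 20 rows; each row shifts and turns the pose as measured when the row begins; what a row does not reach is not made up. A row lasts 1/8 s, in which the tool goes at most 62.5 mm and 10.7 degrees, less where a joint would pass 70% of its speed; a pose out of reach is approached as far as the arm can. A call is refused whole if a number of a shift passes 1 or a number of a turn 1, either way. A call with a gripper value outside its range is refused whole. The fingers move at their own pace and stop on an object; the grip force is fixed at half the most. Time passes only in rows, so rows that do not move let the fingers close. It gives the time, the measured TCP pose, the force and the opening at its end, in the units of the state.
- monitor.get_obs(): the state, without advancing time (a new reading comes with each control period).
- eyes.snapshot(name): name is "scene" or "top" or "wrist"; returns a dict with "image" (480x640x3 uint8, red, green, blue), "depth" (480x640 float32, m along the optical axis (not along the pixel's ray), 0 where there is no reading), "K" (3x3 intrinsics, pixels), "k1" (the pictures are not rectified: a ray, as slopes to the right and down, at radius r is drawn at 1 + k1 r^2 times it, then the intrinsics apply), "camera_from_world" (4x4, takes a point from world to camera coordinates); the wrist camera has in their place "hand_eye" (4x4, takes a point from camera to tool coordinates, whose origin is the TCP and whose axes are the tool frame's). Camera axes: x right, y up, looking along -z (the intrinsics and any distortion apply to the point x, -y, -z); pixel columns grow to the right and rows downward; lengths in m; the calibration is good to about 2 mm. A picture is of the moment at which its call begins: read the wrist's pose just before it.
- ticket.close_job(): hands the job in, once; it reports no verdict.
The state is a dict: "clock": time; "joint_pos": joint angles; "qvel": joint speeds; "tau": joint torques, N m; "tool_pos": TCP position; "orientation": TCP orientation; "force": force on the tool from outside, world axes, zero at the start; "moment": the same for the moment, N m; "opening": finger opening in m.
Only numpy, scipy, OpenCV 4.12 (cv2) and the standard library are available. Lean on these libraries where they do the work, as an engineer would, in place of code of your own. Each camera call takes 0.05 s, during which the arm holds its last target.

TASK

Set the rinsed utensils to dry: hang every coloured measuring cup that stands on the table on the drying rail by its hook, each in its own free gap between two white cups and facing as they do, leaving those hanging where they are, and stand the fruit masher upright in its blue stand. When all that is done, twist the blower's starter knob clockwise to its stop and let it go, so that it springs back.

Things in the scene. Friction and masses are not known exactly. Their poses are not given: they have to be found in the camera images.
- green_cup: Green plastic measuring cup, 38 mm across, 45 mm high, with a tall steel handle that ends in a hook and a grip tab; 173 mm high in all, 0.12 kg. Origin under the cup's middle, z up; the handle is on its +x side: an upright strip, 14 mm wide in y, at x = 17 to 21 mm. Starts standing upright on the table; may be absent.
- green_cup_hook (a point): Underside of the green cup's hook bridge, at x = 31, z = 126 mm of the cup's frame, same axes: rests on the bar's top when hung. The hook opens downward, 20 mm wide in x (cup x = 21 to 41 mm), between the handle strip and a leg 4 mm thick that reaches 25 mm down from the bridge.
- green_cup_tab (a point): Middle of the green cup's grip tab, at x = 25, z = 154 mm of the cup's frame, same axes. The tab is 12 mm thick in x, 18 mm wide in y, and stands on the 5 mm bridge from z = 131 to 173 mm; pinch it from above across x.
- orange_cup: Orange plastic measuring cup, 38 mm across, 45 mm high, with a tall steel handle that ends in a hook and a grip tab; 173 mm high in all, 0.12 kg. Origin under the cup's middle, z up; the handle is on its +x side: an upright strip, 14 mm wide in y, at x = 17 to 21 mm. Starts standing upright on the table; may be absent.
- orange_cup_hook (a point): Underside of the orange cup's hook bridge, at x = 31, z = 126 mm of the cup's frame, same axes: rests on the bar's top when hung. The hook opens downward, 20 mm wide in x (cup x = 21 to 41 mm), between the handle strip and a leg 4 mm thick that reaches 25 mm down from the bridge.
- orange_cup_tab (a point): Middle of the orange cup's grip tab, at x = 25, z = 154 mm of the cup's frame, same axes. The tab is 12 mm thick in x, 18 mm wide in y, and stands on the 5 mm bridge from z = 131 to 173 mm; pinch it from above across x.
- blue_cup: Blue plastic measuring cup, 38 mm across, 45 mm high, with a tall steel handle that ends in a hook and a grip tab; 173 mm high in all, 0.12 kg. Origin under the cup's middle, z up; the handle is on its +x side: an upright strip, 14 mm wide in y, at x = 17 to 21 mm. Starts standing upright on the table; may be absent.
- blue_cup_hook (a point): Underside of the blue cup's hook bridge, at x = 31, z = 126 mm of the cup's frame, same axes: rests on the bar's top when hung. The hook opens downward, 20 mm wide in x (cup x = 21 to 41 mm), between the handle strip and a leg 4 mm thick that reaches 25 mm down from the bridge.
- blue_cup_tab (a point): Middle of the blue cup's grip tab, at x = 25, z = 154 mm of the cup's frame, same axes. The tab is 12 mm thick in x, 18 mm wide in y, and stands on the 5 mm bridge from z = 131 to 173 mm; pinch it from above across x.
- hung_1: White cup 1 of four, counted from the rail's -y end, that hang loose on the drying rail from the start; same shape and frame as the coloured cups, 38 mm across.
- hung_1_hook (a point): Underside of the hook bridge of white cup 1 (x = 31, z = 126 mm of its frame), on top of the bar.
- hung_2: White cup 2 of four, counted from the rail's -y end, that hang loose on the drying rail from the start; same shape and frame as the coloured cups, 38 mm across.
- hung_2_hook (a point): Underside of the hook bridge of white cup 2 (x = 31, z = 126 mm of its frame), on top of the bar.
- hung_3: White cup 3 of four, counted from the rail's -y end, that hang loose on the drying rail from the start; same shape and frame as the coloured cups, 38 mm across.
- hung_3_hook (a point): Underside of the hook bridge of white cup 3 (x = 31, z = 126 mm of its frame), on top of the bar.
- hung_4: White cup 4 of four, counted from the rail's -y end, that hang loose on the drying rail from the start; same shape and frame as the coloured cups, 38 mm across.
- hung_4_hook (a point): Underside of the hook bridge of white cup 4 (x = 31, z = 126 mm of its frame), on top of the bar.
- rack: The drying rail, fixed: a white drip base (x -75 to +55, y -185 to +185 mm, 16 mm high), aluminium posts at y = -177 and +177 mm, a flat bar between them and a rest bar lower down (84 to 96 mm high, front face at x = -5 mm) on which hanging handles lean. Origin on the table under the bar's middle; x across the bar, y along it. Cups hang on its -x side, their x along its x.
- rack_bar (a point): Middle of the bar's top, 190 mm above the table, axes of the rail. The bar is 6 mm thick in x, 16 mm high. The four white cups hang about 94 mm apart, at y = -141, -47, 47 and 141 mm, all within 5 mm; this leaves three gaps of about 56 mm between their cups, and each takes one cup with about 9 mm to spare on either side.
- blower: The drying blower, fixed: a white box 90 x 110 x 74 mm (x, y, z) with a knob with an orange grip bar on top. Origin at the middle of its underside.
- starter (a joint): The blower's starter knob (rad): 0 at rest, grows as it is turned clockwise seen from above, to a firm stop at 1.2. A spring (about 0.1 N m at the stop) turns it back to 0 as soon as it is let go.
- starter_grip (a point): On the knob's vertical axis, 101 mm above the table, in its grip bar, which is 12 mm thick, 48 mm long and reaches from 85 to 112 mm above the table. x runs along the bar and turns with the knob; pinch the bar across y.
- masher: Fruit masher standing upright on its round steel head (54 mm across, 14 mm thick), thin stem, upright round wooden handle 24 mm across from 100 to 170 mm above its underside. 0.16 kg. Origin at the middle of its underside, z up. Pinch the handle from above, some 140 mm above the underside, in any direction.
- stand_floor (a point): Middle of the inner floor of the masher's drip stand, 6 mm above the table: the masher's underside stands here when seated. The stand is fixed: a blue round cup, 72 mm across, 36 mm high, walls 4 mm thick (64 mm across inside).

How it is judged (in metres and radians):
On the way, in this order (a step that is already met when the one before it is completed fails the run):
1. every coloured cup hangs on the bar between the white cups and the masher stands in its stand, all let go (z of green_cup_hook in the frame of rack_bar between -0.006 and 0.006 m and x of green_cup_hook in the frame of rack_bar between -0.012 and 0.012 m and y of green_cup_hook in the frame of rack_bar between -0.125 and 0.125 m and angle between each of green_cup, orange_cup, blue_cup's own z axis and vertical below 0.25 rad and x of each of green_cup, orange_cup, blue_cup in the frame of rack_bar below -0.01 m and linear speed of each of green_cup, orange_cup, blue_cup, masher below 0.03 m/s and z of orange_cup_hook in the frame of rack_bar between -0.006 and 0.006 m and x of orange_cup_hook in the frame of rack_bar between -0.012 and 0.012 m and y of orange_cup_hook in the frame of rack_bar between -0.125 and 0.125 m and z of blue_cup_hook in the frame of rack_bar between -0.006 and 0.006 m and x of blue_cup_hook in the frame of rack_bar between -0.012 and 0.012 m and y of blue_cup_hook in the frame of rack_bar between -0.125 and 0.125 m and horizontal distance between masher and stand_floor below 0.009 m and z of masher in the frame of stand_floor below 0.004 m and angle between masher's own z axis and vertical below 0.1 rad and contact force between each of green_cup, orange_cup, blue_cup, masher and the fingers below 0.1 N), for 0.3 s.
2. the starter knob is turned clockwise to its stop (value of joint starter above 1.1 rad), for 0.1 s.
3. the starter knob has sprung back (value of joint starter below 0.1 rad), for 0.2 s.
At the end, for the whole second after the job is handed in: Coloured cups present hang still on the bar (hook within 6 mm of its top in height, 12 mm across, 125 mm of its middle along it; tilt < 0.25 rad; cup on the -x side); masher upright on its stand's floor; white cups still hang, hooks moved < 20 mm; knob within 0.1 rad of rest (z of green_cup_hook in the frame of rack_bar between -0.006 and 0.006 m and x of green_cup_hook in the frame of rack_bar between -0.012 and 0.012 m and y of green_cup_hook in the frame of rack_bar between -0.125 and 0.125 m and angle between each of green_cup, orange_cup, blue_cup, hung_1, hung_2, hung_3, hung_4's own z axis and vertical below 0.25 rad and x of each of green_cup, orange_cup, blue_cup, hung_1, hung_2, hung_3, hung_4 in the frame of rack_bar below -0.01 m and linear speed of each of green_cup, orange_cup, blue_cup, masher below 0.03 m/s and z of orange_cup_hook in the frame of rack_bar between -0.006 and 0.006 m and x of orange_cup_hook in the frame of rack_bar between -0.012 and 0.012 m and y of orange_cup_hook in the frame of rack_bar between -0.125 and 0.125 m and z of blue_cup_hook in the frame of rack_bar between -0.006 and 0.006 m and x of blue_cup_hook in the frame of rack_bar between -0.012 and 0.012 m and y of blue_cup_hook in the frame of rack_bar between -0.125 and 0.125 m and horizontal distance between masher and stand_floor below 0.009 m and z of masher in the frame of stand_floor below 0.004 m and angle between masher's own z axis and vertical below 0.1 rad and z of hung_1_hook in the frame of rack_bar between -0.006 and 0.006 m and x of hung_1_hook in the frame of rack_bar between -0.012 and 0.012 m and y of hung_1_hook in the frame of rack_bar between -0.17 and 0.17 m and distance of each of hung_1_hook, hung_2_hook, hung_3_hook, hung_4_hook from where it was at the start of the episode below 0.02 m and z of hung_2_hook in the frame of rack_bar between -0.006 and 0.006 m and x of hung_2_hook in the frame of rack_bar between -0.012 and 0.012 m and y of hung_2_hook in the frame of rack_bar between -0.17 and 0.17 m and z of hung_3_hook in the frame of rack_bar between -0.006 and 0.006 m and x of hung_3_hook in the frame of rack_bar between -0.012 and 0.012 m and y of hung_3_hook in the frame of rack_bar between -0.17 and 0.17 m and z of hung_4_hook in the frame of rack_bar between -0.006 and 0.006 m and x of hung_4_hook in the frame of rack_bar between -0.012 and 0.012 m and y of hung_4_hook in the frame of rack_bar between -0.17 and 0.17 m and value of joint starter below 0.1 rad); the robot touches nothing.
It fails at once if a white cup is knocked off the rail (z of any of hung_1_hook, hung_2_hook, hung_3_hook, hung_4_hook in the frame of rack_bar below -0.03 m).
Of green_cup, orange_cup, blue_cup only 2 to 3 are there at a start; the rules pass over those that are not, and their reading is None.
At some moment in a run one of masher may be knocked a few centimetres aside while the robot is not near it.
It also fails if it takes over 208 s, if anything falls off the work surface, if the arm or the gripper's body presses on something with over 40 N, if the wrist force passes 120 N, or if a joint passes its speed limit or range.

## Working session

There is one attempt and no reset: what is moved stays moved. The work goes in short steps, Python scripts to look and compute and a shell command to move; the robot and the scene stay as the last step left them, time stands still between calls to the robot, and variables do not carry over. Pictures are saved under pics/ and viewed, and the job is handed in when it is done.

```bash
ls; mkdir -p pics; python3 - <<'E'
from plant import monitor, eyes
import cv2
print(monitor.get_obs())
for n in ["scene","top","wrist"]:
    s=eyes.snapshot(n); cv2.imwrite(f"pics/{n}0.png",s["image"][...,::-1])
    print(n,s["K"],s["k1"],s.get("camera_from_world",s.get("hand_eye")))
E
```

```text
pics
{'clock': 0.0, 'joint_pos': array([-5.58004398e+01,  2.05928000e+01,  6.33987326e-01, -2.13539436e-02,
       -7.01366417e+01, -1.65075954e+01]), 'qvel': array([-0.01252222,  0.01864049,  0.02270461,  0.03197165, -0.01686852,
       -0.04906308]), 'tau': array([-2.50326171e-03, -5.82717633e+01,  2.93052560e+01,  6.99668258e+00,
        6.67315442e-03, -2.11327315e-04]), 'tool_pos': array([ 0.20496901, -0.6426063 ,  0.22560503]), 'orientation': array([ 94.63303612,  89.90245698, 112.31772858]), 'force': array([ 0.63590635,  0.33126659, -0.43848663]), 'moment': array([-0.02701272,  0.03452013, -0.03470385]), 'opening': 0.08755050254886085}
scene [[604.49679782   0.         323.22252655]
 [  0.         604.49679782 234.32589392]
 [  0.           0.           1.        ]] -0.2039100285339752 [[-0.88949562 -0.45660291  0.0176442   0.49059544]
 [ 0.22545635 -0.40496438  0.88610004 -0.21225176]
 [-0.39745059  0.79216011  0.46315807 -1.07415451]
 [ 0.          0.          0.          1.        ]]
top [[571.93660828   0.         325.40050944]
 [  0.         571.93660828 243.01246606]
 [  0.           0.           1.        ]] -0.18190891511277224 [[-0.01647651 -0.9998463   0.00599235  0.07264076]
 [ 0.9814037  -0.01502568  0.19136616 -0.55095648]
 [-0.19124671  0.00903396  0.98150042 -0.90500866]
 [ 0.          0.          0.          1.        ]]
wrist [[354.41784769   0.         318.56785328]
 [  0.         354.41784769 243.37490671]
 [  0.           0.           1.        ]] -0.04612794492775239 [[-2.20679415e-03  2.87247531e-01 -9.57853844e-01 -1.57654890e-01]
 [ 9.99997469e-01  2.13538889e-04 -2.23985116e-03  2.66990979e-04]
 [-4.38852672e-04 -9.57856362e-01 -2.87247275e-01 -7.76450357e-02]
 [ 0.00000000e+00  0.00000000e+00  0.00000000e+00  1.00000000e+00]]
```

View pics/scene0.png

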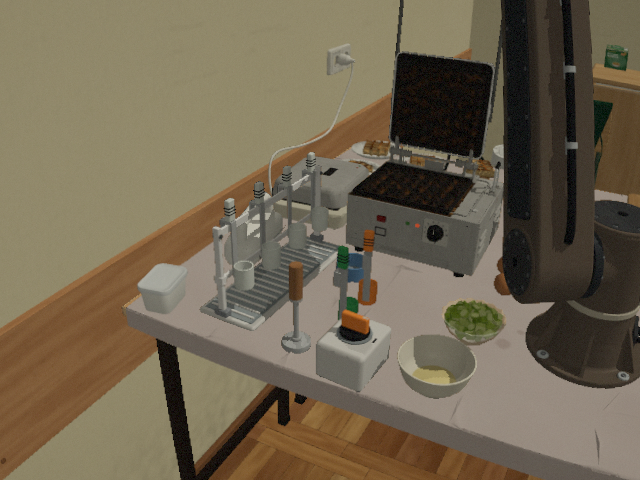

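View pics/top0.png

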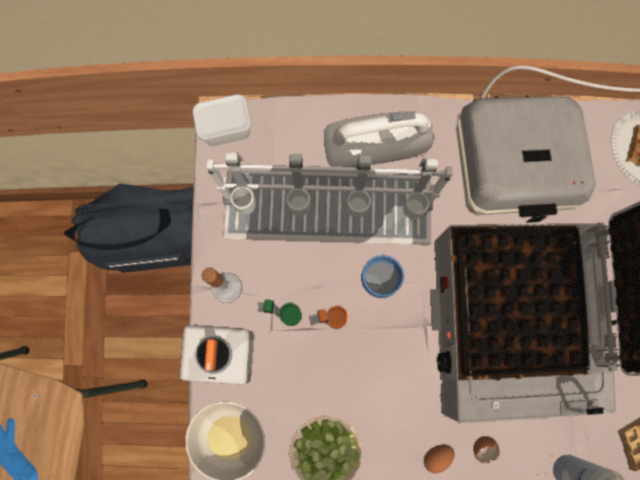

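View pics/wrist0.png

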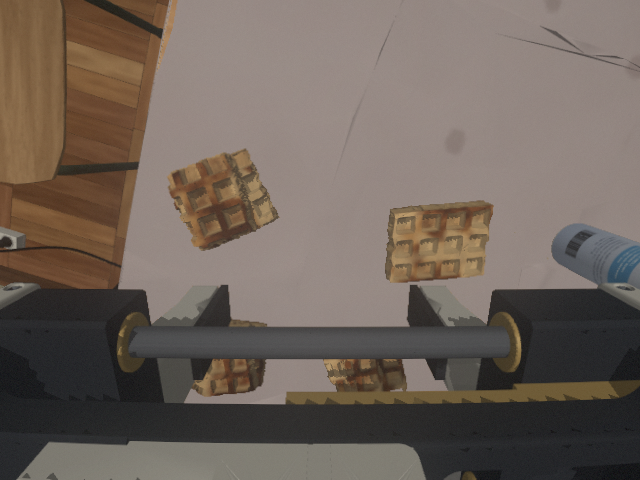

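The scene and top pictures show green (top px ~(290,314)) and orange (337,317) cups, no blue cup, the masher (head ~(228,287)), the blue stand (382,277), the rail with four white cups, and the blower (knob ~(211,354)). Next I'll measure them using depth.

```bash
cat > h.py <<'E'
import numpy as np, cv2
from plant import monitor, eyes
from scipy.spatial.transform import Rotation as Rn
def slopes(u,v,s):
    K=s["K"];p=np.stack([(np.asarray(u,float)-K[0,2])/K[0,0],(np.asarray(v,float)-K[1,2])/K[1,1]],-1)
    q=p.copy()
    for _ in range(15):
        r2=(q**2).sum(-1,keepdims=True); q=p/(1+s["k1"]*r2)
    return q
def w_from_c(s):
    if "camera_from_world" in s: return np.linalg.inv(s["camera_from_world"])
    o=s["obs"];T=np.eye(4);T[:3,:3]=Rn.from_euler('xyz',o["orientation"],degrees=True).as_matrix();T[:3,3]=o["tool_pos"]
    return T@s["hand_eye"]
def snap(n):
    o=monitor.get_obs(); s=eyes.snapshot(n); s["obs"]=o; return s
def ray(u,v,s):
    q=slopes(u,v,s);T=w_from_c(s)
    d=np.concatenate([q*[1,-1],-np.ones(q.shape[:-1]+(1,))],-1)@T[:3,:3].T
    return T[:3,3],d
def onplane(u,v,z,s):
    o,d=ray(u,v,s);return o+d*((z-o[2])/d[...,2])[...,None]
def cloud(s):
    v,u=np.mgrid[0:480,0:640];o,d=ray(u,v,s)
    P=o+d*s["depth"][...,None];P[s["depth"]<=0]=np.nan;return P
def proj(P,s):
    P=np.atleast_2d(P);C=(np.linalg.inv(w_from_c(s))@np.c_[P,np.ones(len(P))].T).T[:,:3]
    q=np.c_[C[:,0]/-C[:,2],-C[:,1]/-C[:,2]];r2=(q**2).sum(1,keepdims=True);q=q*(1+s["k1"]*r2)
    return q*s["K"][0,0]+[s["K"][0,2],s["K"][1,2]]
def masks(s):
    h=cv2.cvtColor(s["image"],cv2.COLOR_RGB2HSV).astype(int);H,S,V=h[...,0],h[...,1],h[...,2]
    return dict(green=(abs(H-75)<18)&(S>120)&(V>25),orange=(H<12)&(S>170)&(V>60),blue=(abs(H-108)<12)&(S>110)&(V>50))
E
python3 - <<'E'
from h import *
np.set_printoptions(precision=4,suppress=True)
for n in ["top","scene"]:
    s=snap(n);P=cloud(s);M=masks(s)
    for k,m in M.items():
        nn,lab,st,ce=cv2.connectedComponentsWithStats(m.astype(np.uint8))
        for i in range(1,nn):
            if st[i,4]<25: continue
            Q=P[lab==i]; Q=Q[~np.isnan(Q[:,0])]
            if len(Q)==0: continue
            print(n,k,ce[i].round(),st[i,4],"med",np.median(Q,0),"lo",np.percentile(Q,3,0),"hi",np.percentile(Q,97,0))
E
```

```text
top green [268. 306.] 76 med [0.4378 0.1489 0.1726] lo [0.4309 0.144  0.1633] hi [0.4448 0.1534 0.1759]
top green [290. 314.] 316 med [0.4374 0.1264 0.0069] lo [0.4201 0.1102 0.0033] hi [0.4515 0.1404 0.0454]
top orange [337. 317.] 308 med [0.4313 0.0458 0.0067] lo [0.4138 0.0319 0.0026] hi [0.4458 0.0594 0.0457]
top orange [322. 316.] 74 med [0.4224 0.0716 0.1726] lo [0.4156 0.0659 0.1691] hi [0.4296 0.0759 0.1753]
top orange [211. 353.] 235 med [0.3731 0.2415 0.1092] lo [0.3486 0.239  0.0835] hi [0.3914 0.2571 0.1144]
top blue [ 14. 456.] 1151 med [ 0.1198  0.7908 -0.2713] lo [ 0.0771  0.7365 -0.2775] hi [ 0.1988  0.8224 -0.266 ]
scene green [602. 104.] 78 med [ 0.0867 -1.5478  0.1012] lo [ 0.0511 -1.5657  0.0849] hi [ 0.1194 -1.5294  0.1103]
scene green [597. 115.] 44 med [ 0.0974 -1.5439  0.0591] lo [ 0.0791 -1.5544  0.0243] hi [ 0.1117 -1.5285  0.0816]
scene green [343. 257.] 200 med [0.4369 0.1546 0.1552] lo [0.4298 0.148  0.1341] hi [0.4466 0.1578 0.1724]
scene green [352. 304.] 139 med [0.431  0.1115 0.0378] lo [0.4169 0.107  0.0235] hi [0.444  0.1416 0.0445]
scene blue [355. 259.] 72 med [ 0.5062 -0.0635  0.0225] lo [ 0.4945 -0.0678  0.0074] hi [ 0.5164 -0.0575  0.0342]
scene blue [351. 275.] 43 med [0.4851 0.0006 0.0212] lo [ 0.4793 -0.0055  0.0062] hi [0.4928 0.0037 0.0335]
scene blue [358. 274.] 31 med [ 0.4739 -0.0079  0.0208] lo [ 0.4693 -0.0125  0.0087] hi [ 0.4778 -0.0023  0.0338]
```

```bash
cat > meas.py <<'E'
from h import *
np.set_printoptions(precision=4,suppress=True)
def circ(Q):
    A=np.c_[2*Q[:,:2],np.ones(len(Q))];b=(Q[:,:2]**2).sum(1);x=np.linalg.lstsq(A,b,rcond=None)[0]
    return x[:2],np.sqrt(x[2]+x[0]**2+x[1]**2)
if __name__=="__main__":
    s=snap("top");P=cloud(s);X,Y,Z=P[...,0],P[...,1],P[...,2]
    # bar: z .183-.196
    m=(Z>.180)&(Z<.197)&(X>.58)&(X<.78)&(Y>-.2)&(Y<.35)
    Q=P[m];print("bar pts",len(Q),Q.min(0),Q.max(0))
    im=s["image"].copy();im[m]=[255,0,255]
    m2=(Z>.2)&(Z<.25)&(X>.55)&(X<.78)&(Y>-.2)&(Y<.35);im[m2]=[0,255,255]
    mm=(Z>.09)&(Z<.18)&(X>.3)&(X<.55)&(Y>.15)&(Y<.4);im[mm]=[0,255,0]
    cv2.imwrite("pics/seg.png",cv2.resize(im[120:400,160:480],(800,700))[:600,:,::-1])
    nn,lab,st,ce=cv2.connectedComponentsWithStats(m2.astype(np.uint8))
    for i in range(1,nn):
        if st[i,4]>15:
            q=P[lab==i];print("hung",ce[i],st[i,4],np.median(q,0),q.min(0),q.max(0))
    # bluestand rim
    h=cv2.cvtColor(s["image"],cv2.COLOR_RGB2HSV);b=(abs(h[...,0].astype(int)-108)<15)&(h[...,1]>80)
    r=b&(Z>.030)&(Z<.042)&(X<.6)&(X>.4);print("stand",circ(P[r]),r.sum(),np.median(P[r],0))
    for k in ["green","orange"]:
        M=masks(s)[k]
        r=M&(Z>.040)&(Z<.05)&(X>.4);print(k,"rim",circ(P[r]),r.sum())
        t=M&(Z>.165)&(Z<.18)&(X>.4);q=P[t];print(k,"tab mid",(q.min(0)+q.max(0))/2,q.mean(0),cv2.minAreaRect((q[:,:2]*1000).astype(np.float32)))
    t=masks(s)["orange"]&(Z>.108)&(Z<.118)&(Y>.2)
    q=P[t];print("knob",q.mean(0),cv2.minAreaRect((q[:,:2]*1000).astype(np.float32)))
    t=(Z>.07)&(Z<.079)&(Y>.15)&(Y<.33)&(X>.28)&(X<.46);q=P[t];print("blower",cv2.minAreaRect((q[:,:2]*1000).astype(np.float32)),np.median(q,0))
    t=(Z>.164)&(Z<.177)&(X>.4)&(X<.55)&(Y>.18)&(Y<.35);q=P[t];print("masher top",q.mean(0),(q.min(0)+q.max(0))/2,len(q))
    t=(Z>.010)&(Z<.018)&(X>.4)&(X<.55)&(Y>.18)&(Y<.35);q=P[t];print("masher head",circ(q),len(q),q.min(0),q.max(0))
    t=(Z>.012)&(Z<.02)&(X>.5)&(X<.8)&(Y>-.2)&(Y<.3);q=P[t];print("base",cv2.minAreaRect((q[:,:2]*1000).astype(np.float32)))
E
python3 meas.py
```

```text
bar pts 1405 [ 0.6195 -0.1229  0.18  ] [0.6633 0.2401 0.197 ]
hung [232.5    159.5045] 224 [0.639  0.195  0.2304] [0.6365 0.1867 0.2006] [0.6496 0.2063 0.2403]
hung [295.3649 161.455 ] 211 [0.6342 0.106  0.2329] [0.6318 0.0968 0.2   ] [0.6445 0.1157 0.2407]
hung [364.1442 163.3798] 208 [0.6298 0.0092 0.2324] [ 0.6275 -0.0004  0.2003] [0.6416 0.0178 0.2401]
hung [429.7018 165.4167] 228 [ 0.6265 -0.0842  0.2302] [ 0.6235 -0.0952  0.2001] [ 0.6378 -0.0763  0.2396]
stand (array([ 0.4982, -0.0319]), np.float64(0.033055943209615794)) 157 [ 0.4858 -0.0201  0.0356]
green rim (array([0.4345, 0.1248]), np.float64(0.015753016026118866)) 39
green tab mid [0.4378 0.1491 0.1717] [0.438  0.1488 0.1728] ((437.9798889160156, 149.300537109375), (9.826556205749512, 14.177309036254883), 82.57589721679688)
orange rim (array([0.4294, 0.0472]), np.float64(0.01629692553759528)) 33
orange tab mid [0.4225 0.0716 0.1726] [0.4228 0.0713 0.1726] ((422.98529052734375, 71.27143859863281), (15.197813034057617, 9.082158088684082), 17.2933292388916)
knob [0.3724 0.245  0.1115] ((369.6150207519531, 244.87167358398438), (12.73663330078125, 44.36106872558594), 84.50302124023438)
blower ((369.3191223144531, 245.3352508544922), (109.9797592163086, 88.95479583740234), 84.89720153808594) [0.3684 0.2411 0.074 ]
masher top [0.4849 0.2359 0.1696] [0.4851 0.2362 0.1692] 207
masher head (array([0.4745, 0.2278]), np.float64(0.02243238423532018)) 515 [0.4002 0.1892 0.01  ] [0.5115 0.2632 0.0179]
base ((633.6015625, 38.89527893066406), (271.5765380859375, 473.40814208984375), 0.7870389819145203)
```

```bash
python3 -c "print(1)"
```

```text
1
```

View pics/seg.png

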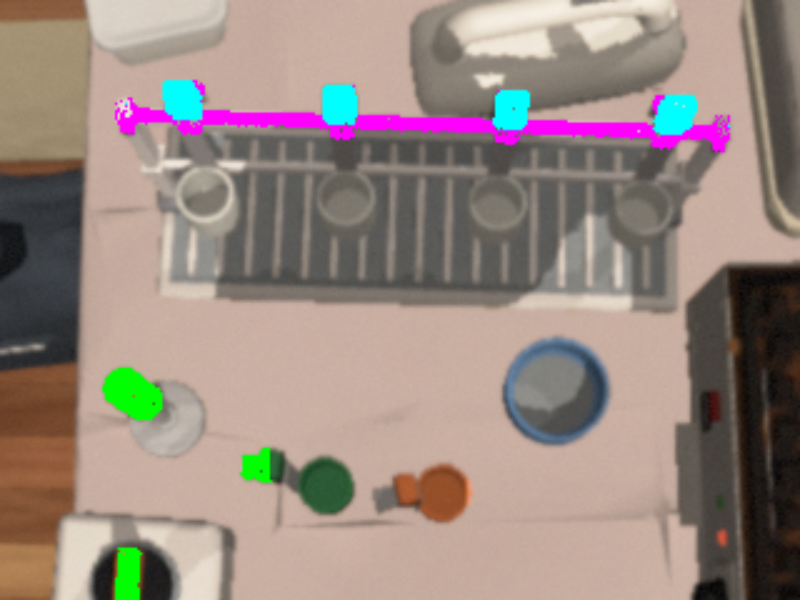

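```bash
python3 - <<'E'
from h import *
np.set_printoptions(precision=4,suppress=True)
s=snap("top");P=cloud(s);X,Y,Z=P[...,0],P[...,1],P[...,2]
m=(Z>.186)&(Z<.194)&(X>.6)&(X<.7)&(Y>-.12)&(Y<.237)
for c in [.195,.106,.009,-.085]: m&=abs(Y-c)>.018
q=P[m];f=np.polyfit(q[:,1],q[:,0],1);res=q[:,0]-np.polyval(f,q[:,1]);print("bar",len(q),f,np.degrees(np.arctan(-f[0])),res.std(),res.min(),res.max(),np.median(q[:,2]))
# posts extents
m=(Z>.17)&(Z<.21)&(X>.6)&(X<.7);q=P[m];print(q[:,1].min(),q[:,1].max())
# behind rail
for x0 in np.arange(.66,.86,.02):
    k=(X>x0)&(X<x0+.02)&(Y>-.15)&(Y<.25);print(round(x0,2),np.nanmax(np.where(k,Z,-1)).round(3),end='; ')
o=monitor.get_obs();R=Rn.from_euler('xyz',o["orientation"],degrees=True).as_matrix();print("\n",R)
# scene view for bar / tab positions
s=snap("scene");P=cloud(s);X,Y,Z=P[...,0],P[...,1],P[...,2]
m=(Z>.2)&(Z<.25)&(X>.55)&(X<.75)&(Y>-.2)&(Y<.35)
nn,lab,st,ce=cv2.connectedComponentsWithStats(m.astype(np.uint8))
for i in range(1,nn):
    if st[i,4]>15:
        q=P[lab==i];print("hung",ce[i],st[i,4],np.median(q,0),q.min(0),q.max(0))
m=(Z>.187)&(Z<.192)&(X>.6)&(X<.7)&(Y>-.12)&(Y<.237)
for c in [.195,.106,.009,-.085]: m&=abs(Y-c)>.018
q=P[m];f=np.polyfit(q[:,1],q[:,0],1);print(len(q),f)
E
```

```text
bar 621 [0.0457 0.6347] -2.6153548411119276 0.0021236609610946395 -0.00602784445476523 0.006301758983032757 0.18966801582078252
-0.12223700396099214 0.23953221917219253
0.66 0.198; 0.68 0.059; 0.7 0.07; 0.72 0.122; 0.74 0.132; 0.76 0.113; 0.78 0.064; 0.8 0.065; 0.82 0.063; 0.84 0.097; 
 [[-0.0002 -0.3039  0.9527]
 [ 0.0004  0.9527  0.3039]
 [-1.      0.0004 -0.0001]]
hung [310.5878 160.9054] 148 [ 0.6264 -0.0803  0.2198] [ 0.6218 -0.0969  0.2002] [ 0.6389 -0.0714  0.2378]
hung [286.4706 174.8235] 153 [0.6306 0.0148 0.22  ] [ 0.6265 -0.0002  0.2003] [0.6426 0.0221 0.2372]
hung [258.6931 190.9947] 189 [0.635  0.1119 0.2204] [0.6307 0.0969 0.2   ] [0.6477 0.1192 0.2379]
hung [228.9722 208.5   ] 216 [0.6395 0.2024 0.2202] [0.6356 0.1864 0.2   ] [0.6512 0.2081 0.2378]
171 [0.0453 0.6339]
```

```bash
python3 - <<'E'
from h import *
A=[]
for n in ["top","scene"]:
    P=cloud(snap(n)).reshape(-1,3);A.append(P[~np.isnan(P[:,0])])
P=np.concatenate(A)
print("cols y from",-.7,"step .06; rows x 0.0..0.8")
ys=np.arange(-.7,.34,.08)
for x0 in np.arange(.0,.85,.08):
    print(round(x0,2),[int(1000*np.max(P[(P[:,0]>=x0)&(P[:,0]<x0+.08)&(P[:,1]>=y0)&(P[:,1]<y0+.08)][:,2],initial=-1e-3)) for y0 in ys])
print(ys.round(2))
E
```

```text
cols y from -0.7 step .06; rows x 0.0..0.8
0.0 [-1, -1, -1, -1, -1, -1, -1, 274, 280, 443, 328, 6, 6]
0.08 [-1, -1, 33, 7, 123, 6, 7, 14, 607, 604, 386, 7, 6]
0.16 [-1, -1, 36, 36, 197, 33, 47, 44, 603, 601, 66, 65, 65]
0.24 [-1, 5, 8, 498, 315, 203, 145, 586, 590, 64, 65, 67, 66]
0.32 [57, -1, 6, 512, 418, 157, 157, 154, 11, 10, 9, 116, 88]
0.4 [67, 73, 6, 417, 417, 157, 157, 155, 40, 175, 177, 172, 79]
0.48 [67, -1, 5, 534, 418, 157, 156, 155, 39, 10, 9, 173, 15]
0.56 [33, 0, 9, 534, 399, 142, 141, 240, 239, 237, 241, 240, 9]
0.64 [19, 32, 29, 115, 117, 118, 115, 197, 224, 237, 240, 239, 7]
0.72 [20, 32, 136, 139, 115, 115, 116, 129, 131, 113, 11, 65, 64]
0.8 [494, 500, 507, 514, 521, 529, 536, 544, 552, 561, 571, 581, 592]
[-0.7  -0.62 -0.54 -0.46 -0.38 -0.3  -0.22 -0.14 -0.06  0.02  0.1   0.18
  0.26]
```

```bash
python3 - <<'E'
from h import *
s=snap("scene");P=cloud(s)
im=s["image"][0:270,330:640];cv2.imwrite("pics/lid.png",cv2.resize(im,None,fx=2.4,fy=2.2,interpolation=cv2.INTER_CUBIC)[:600,:,::-1])
for v,u0,u1 in [(5,390,410),(20,390,410),(40,390,410),(5,498,512),(30,498,512),(60,498,512),(100,410,411),(60,400,480),(120,480,490)]:
    print(v,[(u,P[v,u].round(3).tolist()) for u in range(u0,u1,2)][:12])
E
```

```text
5 [(390, [0.881, -1.162, 0.434]), (392, [0.882, -1.186, 0.432]), (394, [0.881, -1.205, 0.431]), (396, [0.883, -1.23, 0.429]), (398, [0.881, -1.246, 0.428]), (400, [0.563, -0.396, 0.523]), (402, [0.559, -0.401, 0.523]), (404, [0.88, -1.312, 0.423]), (406, [0.875, -1.319, 0.422]), (408, [0.879, -1.354, 0.419])]
20 [(390, [0.878, -1.161, 0.379]), (392, [0.881, -1.19, 0.376]), (394, [0.876, -1.199, 0.376]), (396, [0.879, -1.228, 0.372]), (398, [0.566, -0.398, 0.487]), (400, [0.562, -0.402, 0.487]), (402, [0.879, -1.296, 0.365]), (404, [0.882, -1.326, 0.362]), (406, [0.883, -1.355, 0.359]), (408, [0.88, -1.369, 0.358])]
40 [(390, [0.882, -1.184, 0.301]), (392, [0.879, -1.197, 0.3]), (394, [0.879, -1.22, 0.297]), (396, [0.875, -1.23, 0.296]), (398, [0.563, -0.397, 0.439]), (400, [0.56, -0.403, 0.439]), (402, [0.875, -1.299, 0.287]), (404, [0.873, -1.317, 0.284]), (406, [0.878, -1.353, 0.279]), (408, [0.879, -1.382, 0.275])]
5 [(498, [0.738, -2.448, 0.352]), (500, [0.729, -2.46, 0.352]), (502, [0.259, -0.065, 0.578]), (504, [0.254, -0.056, 0.579]), (506, [0.248, -0.041, 0.581]), (508, [0.24
[... 356 characters left out ...]
6, 0.048]), (504, [0.241, -0.037, 0.49]), (506, [0.234, -0.021, 0.494]), (508, [0.231, -0.018, 0.495]), (510, [0.226, -0.012, 0.496])]
100 [(410, [0.511, -0.363, 0.306])]
60 [(400, [0.547, -0.374, 0.396]), (402, [0.544, -0.381, 0.396]), (404, [0.54, -0.383, 0.396]), (406, [0.535, -0.385, 0.396]), (408, [0.529, -0.38, 0.398]), (410, [0.524, -0.381, 0.398]), (412, [0.52, -0.383, 0.398]), (414, [0.514, -0.38, 0.399]), (416, [0.51, -0.384, 0.399]), (418, [0.502, -0.375, 0.402]), (420, [0.499, -0.381, 0.401]), (422, [0.494, -0.38, 0.402])]
120 [(480, [0.338, -0.368, 0.284]), (482, [0.333, -0.364, 0.286]), (484, [0.331, -0.379, 0.282]), (486, [0.324, -0.368, 0.287]), (488, [0.321, -0.378, 0.284])]
```

View pics/lid.png

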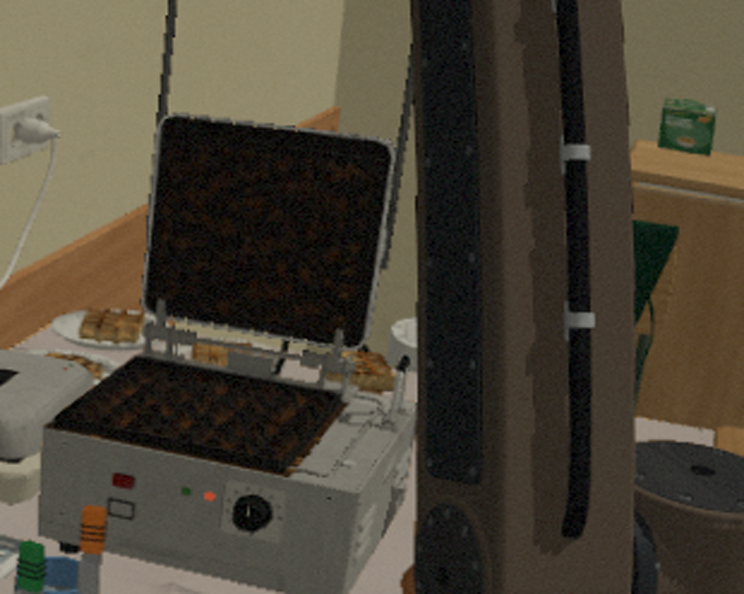

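```bash
python3 -m crank '[{"linear":[0,0,1],"rot":[0,0,0],"hand":0.6},{"linear":[0,0,1],"rot":[0,0,0],"hand":0.6},{"linear":[-0.3,0.9,1],"rot":[0,0,0],"hand":0.6},{"linear":[-0.3,0.9,1],"rot":[0,0,0],"hand":0.6},{"linear":[0,0,1],"rot":[0,0,0],"hand":0.6},{"linear":[0,0,0],"rot":[0,0,0],"hand":0.6},{"linear":[0,0,0],"rot":[0,0,0],"hand":0.6}]'
python3 - <<'E'
from h import *
for n in ["wrist","scene"]:
    s=snap(n);cv2.imwrite(f"pics/{n}1.png",s["image"][...,::-1])
    P=cloud(s)
    if n=="wrist":
        m=(P[...,0]>.25)&(P[...,1]<-.3)&(P[...,1]>-.5)&(P[...,2]>.3);q=P[m];print(len(q),q.max(0) if len(q) else 0)
print(monitor.get_obs())
E
```

```text
clock: 1.42
tool_pos: [0.1752, -0.5562, 0.5025]
orientation: [95.8, 89.8, 113.5]
force: [0.2, 0.3, -1.4]
opening: 0.0526
57 [ 0.35527495 -0.40312474  0.32423071]
{'clock': 1.525, 'joint_pos': array([-5.33472868e+01,  9.27575798e+00,  2.02084699e+01, -1.07003139e-02,
       -1.01134648e+02, -1.89940855e+01]), 'qvel': array([-0.18461918,  0.63764688, -0.77024452, -0.15138145,  0.20928963,
       -0.07896325]), 'tau': array([ 7.98076554e-02, -4.40964854e+01,  3.07472599e+01,  7.28183046e+00,
       -2.78449460e-02, -4.56722946e-04]), 'tool_pos': array([ 0.17500572, -0.5563698 ,  0.50238421]), 'orientation': array([106.01584009,  89.79779096, 123.67651575]), 'force': array([ 0.7080338 , -0.41277417, -0.05211121]), 'moment': array([-0.00817892,  0.00496825, -0.03756294]), 'opening': 0.05266521698280246}
```

View pics/wrist1.png

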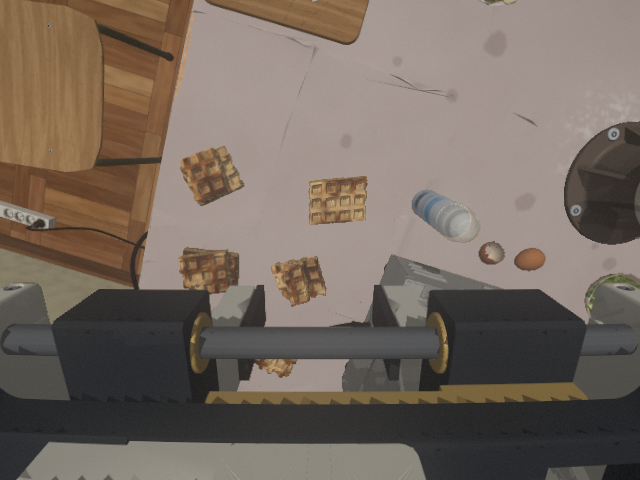

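View pics/scene1.png

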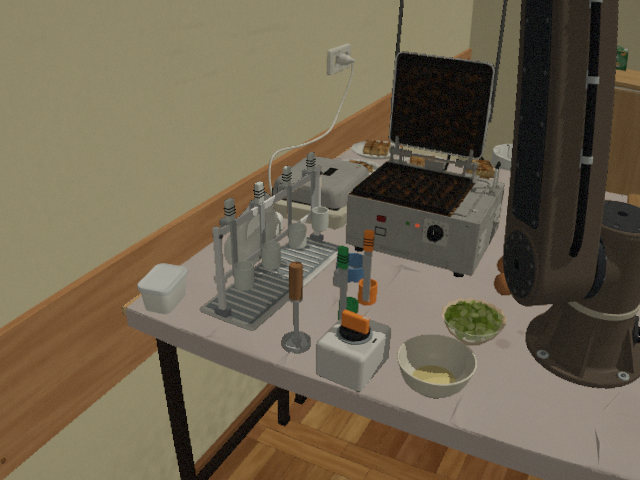

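```bash
python3 -m crank '[{"linear":[-0.06,0.19,0],"rot":[0,0,-1],"hand":0.6},{"linear":[-0.06,0.19,0],"rot":[0,0,-1],"hand":0.6},{"linear":[-0.06,0.19,0],"rot":[0,0,-1],"hand":0.6},{"linear":[-0.06,0.19,0],"rot":[0,0,-1],"hand":0.6},{"linear":[-0.06,0.19,0],"rot":[0,0,-1],"hand":0.6},{"linear":[-0.06,0.19,0],"rot":[0,0,-1],"hand":0.6},{"linear":[-0.06,0.19,0],"rot":[0,0,-1],"hand":0.6},{"linear":[-0.06,0.19,0],"rot":[0,0,-1],"hand":0.6},{"linear":[-0.06,0.19,0],"rot":[0,0,-1],"hand":0.6},{"linear":[-0.06,0.19,0],"rot":[0,0,-1],"hand":0.6},{"linear":[-0.06,0.19,0],"rot":[0,0,-1],"hand":0.6},{"linear":[-0.06,0.19,0],"rot":[0,0,-1],"hand":0.6},{"linear":[-0.06,0.19,0],"rot":[0,0,-1],"hand":0.6},{"linear":[-0.06,0.19,0],"rot":[0,0,-1],"hand":0.6},{"linear":[-0.06,0.19,0],"rot":[0,0,-1],"hand":0.6},{"linear":[-0.06,0.19,0],"rot":[0,0,-1],"hand":0.6},{"linear":[0,0,0],"rot":[0,0,-1],"hand":0.6},{"linear":[0,0,0],"rot":[0,0,-1],"hand":0.6},{"linear":[0,0,0],"rot":[0,0,0],"hand":0.6}]'
python3 - <<'E'
from h import *
o=monitor.get_obs();print(o["joint_pos"].round(1),np.hypot(*o["tool_pos"][:2]))
R=Rn.from_euler('xyz',o["orientation"],degrees=True).as_matrix();print(R.round(3))
s=snap("wrist");cv2.imwrite("pics/wrist2.png",s["image"][...,::-1])
E
```

```text
clock: 3.9
tool_pos: [0.1154, -0.3682, 0.4788]
orientation: [152.4, 87.7, 77.0]
force: [-0.4, -0.3, -0.1]
opening: 0.0525
[ -45.   -10.4   -1.4   -2.  -100.2 -120.8] 0.38590618342209515
[[ 0.009  0.968  0.252]
 [ 0.039  0.251 -0.967]
 [-0.999  0.018 -0.035]]
```

View pics/wrist2.png

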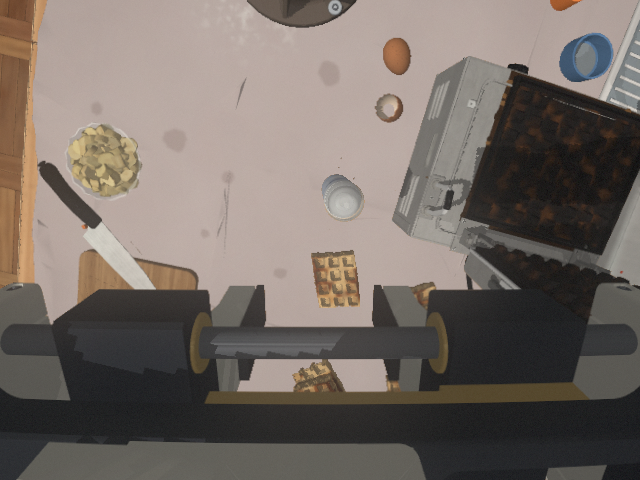

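```bash
python3 -m crank '[{"linear":[0.53,0.19,0.1],"rot":[0,0,1],"hand":0.6},{"linear":[0.51,0.24,0.1],"rot":[0,0,1],"hand":0.6},{"linear":[0.49,0.28,0.1],"rot":[0,0,1],"hand":0.6},{"linear":[0.46,0.33,0],"rot":[0,0,1],"hand":0.6},{"linear":[0.43,0.36,0],"rot":[0,0,1],"hand":0.6},{"linear":[0.4,0.4,0],"rot":[0,0,1],"hand":0.6},{"linear":[0.36,0.43,0],"rot":[0,0,1],"hand":0.6},{"linear":[0.32,0.46,0],"rot":[0,0,1],"hand":0.6}]'
python3 - <<'E'
from h import *
o=monitor.get_obs();print(o["joint_pos"].round(1),np.hypot(*o["tool_pos"][:2]),o["force"])
R=Rn.from_euler('xyz',o["orientation"],degrees=True).as_matrix();print(R.round(3))
E
```

```text
clock: 4.95
tool_pos: [0.3308, -0.2027, 0.4932]
orientation: [162.0, 87.4, 128.6]
force: [0.2, -1.0, -0.4]
opening: 0.0524
[  -4.    -9.7    0.9   -2.  -102.4 -119.8] 0.3879650058650086 [ 0.16165323 -1.01316345 -0.41472399]
[[-0.028  0.551  0.834]
 [ 0.035  0.834 -0.55 ]
 [-0.999  0.014 -0.043]]
```

```bash
python3 -m crank '[{"linear":[0.28,0.49,0],"rot":[0,0,1],"hand":0.6},{"linear":[0.24,0.51,0],"rot":[0,0,1],"hand":0.6},{"linear":[0.22,0.53,0],"rot":[0,0,1],"hand":0.6},{"linear":[0.2,0.55,0],"rot":[0,0,1],"hand":0.6},{"linear":[0.15,0.56,0],"rot":[0,0,1],"hand":0.6},{"linear":[0.1,0.56,0],"rot":[0,0,1],"hand":0.6},{"linear":[0.1,0.56,0],"rot":[0,0,1],"hand":0.6},{"linear":[0.1,0.56,0],"rot":[0,0,1],"hand":0.6},{"linear":[0.1,0.5,0],"rot":[0,0,1],"hand":0.6},{"linear":[0.1,0.5,0],"rot":[-0.4,-0.32,1],"hand":0.6},{"linear":[0.1,0.3,0],"rot":[0,0,1],"hand":0.6},{"linear":[0,0,0],"rot":[0,0,1],"hand":0.6},{"linear":[0,0,0],"rot":[0,0,1],"hand":0.6},{"linear":[0,0,0],"rot":[0,0,1],"hand":0.6},{"linear":[0,0,0],"rot":[0,0,1],"hand":0.6},{"linear":[0,0,0],"rot":[0,0,1],"hand":0.6},{"linear":[0,0,0],"rot":[0,0,1],"hand":0.6},{"linear":[0,0,0],"rot":[0,0,1],"hand":0.6}]'
cat > st.py <<'E'
from h import *
import sys
np.set_printoptions(precision=4,suppress=True)
o=monitor.get_obs();p=o["tool_pos"]
R=Rn.from_euler('xyz',o["orientation"],degrees=True).as_matrix()
print("t",o["clock"],"J",o["joint_pos"].round(1),"TCP",p,"F",o["force"].round(1),"open",round(o["opening"],4))
yaw=np.degrees(np.arctan2(R[1,1],R[0,1]))%360
print("yaw",yaw.round(2),"tilt fix units",(np.degrees(np.cross(R[:,0],[0,0,-1]))/5).round(3))
if len(sys.argv)>4:
    t=np.array([float(a) for a in sys.argv[1:5]]);d=(t[3]-yaw+180)%360-180
    print("need units",((t[:3]-p)/.06).round(3),"rot",round(d/5,2))
E
python3 st.py .4378 .149 .25 277
```

```text
clock: 7.2
tool_pos: [0.4369, 0.1505, 0.4817]
orientation: [-146.2, 86.6, -84.2]
force: [0.0, 0.2, -1.1]
opening: 0.0526
t 7.2 J [ 45.9  -3.2   3.1   2.6 -98.5 -73.5] TCP [0.4369 0.1505 0.4817] F [ 0.   0.2 -1.1] open 0.0526
yaw 152.12 tilt fix units [0.673 0.069 0.   ]
need units [ 0.015 -0.026 -3.861] rot 24.98
```

```bash
python3 -m crank '[{"linear":[0,0,0],"rot":[0,0,1],"hand":0.6},{"linear":[0,0,0],"rot":[0,0,1],"hand":0.6},{"linear":[0,0,0],"rot":[0,0,1],"hand":0.6},{"linear":[0,0,0],"rot":[0,0,1],"hand":0.6},{"linear":[0,0,0],"rot":[0,0,1],"hand":0.6},{"linear":[0,0,0],"rot":[0,0,1],"hand":0.6},{"linear":[0,0,0],"rot":[0,0,1],"hand":0.6},{"linear":[0,0,0],"rot":[0,0,1],"hand":0.6},{"linear":[0,0,0],"rot":[0,0,1],"hand":0.6},{"linear":[0,0,0],"rot":[0,0,1],"hand":0.6},{"linear":[0,0,0],"rot":[0,0,1],"hand":0.6},{"linear":[0,0,0],"rot":[0,0,1],"hand":0.6},{"linear":[0,0,0],"rot":[0,0,1],"hand":0.6},{"linear":[0,0,0],"rot":[0,0,1],"hand":0.6},{"linear":[0,0,0],"rot":[0,0,1],"hand":0.6},{"linear":[0,0,0],"rot":[0,0,1],"hand":0.6},{"linear":[0,0,0],"rot":[0,0,1],"hand":0.6},{"linear":[0,0,0],"rot":[0,0,1],"hand":0.6},{"linear":[0,0,0],"rot":[0,0,1],"hand":0.6},{"linear":[0,0,0],"rot":[0,0,1],"hand":0.6}]' >/dev/null
python3 st.py .4378 .149 .25 277
```

```text
t 9.7 J [ 45.7  -5.8  -0.7   2.5 -92.9  32.4] TCP [0.4382 0.1517 0.4695] F [ 0.2 -0.5 -0.5] open 0.0525
yaw 258.03 tilt fix units [0.027 0.663 0.   ]
need units [-0.006 -0.045 -3.659] rot 3.79
```

```bash
python3 -m crank '[{"linear":[0,0,-0.9],"rot":[0,0,0.9],"hand":0.6},{"linear":[0,0,-0.9],"rot":[0,0,0.9],"hand":0.6},{"linear":[0,0,-0.9],"rot":[0,0,0.9],"hand":0.6},{"linear":[0,0,-0.6],"rot":[0,0,0.9],"hand":0.6},{"linear":[0,0,0],"rot":[-0.2,0.65,0],"hand":0.6},{"linear":[0,0,0],"rot":[0,0,0],"hand":0.6}]'
python3 st.py .4378 .149 .25 277
python3 - <<'E'
from h import *
np.set_printoptions(precision=4,suppress=True)
s=snap("wrist");cv2.imwrite("pics/wrist3.png",s["image"][...,::-1])
P=cloud(s);M=masks(s)
for k in ["green","orange"]:
    for lo,hi in [(.13,.18),(.035,.05)]:
        m=M[k]&(P[...,2]>lo)&(P[...,2]<hi);q=P[m]
        if len(q)>20: print(k,lo,len(q),q.mean(0),q.min(0),q.max(0))
E
```

```text
clock: 10.45
tool_pos: [0.4365, 0.15, 0.2623]
orientation: [22.7, 89.5, -149.9]
force: [-0.2, -0.3, -0.2]
opening: 0.0525
t 10.45 J [ 43.4  -1.1 -21.3  -0.1 -70.3  54. ] TCP [0.4365 0.15   0.2623] F [-0.2 -0.3 -0.2] open 0.0525
yaw 277.39 tilt fix units [ 0.048 -0.083  0.   ]
need units [ 0.022 -0.016 -0.206] rot -0.08
```

View pics/wrist3.png

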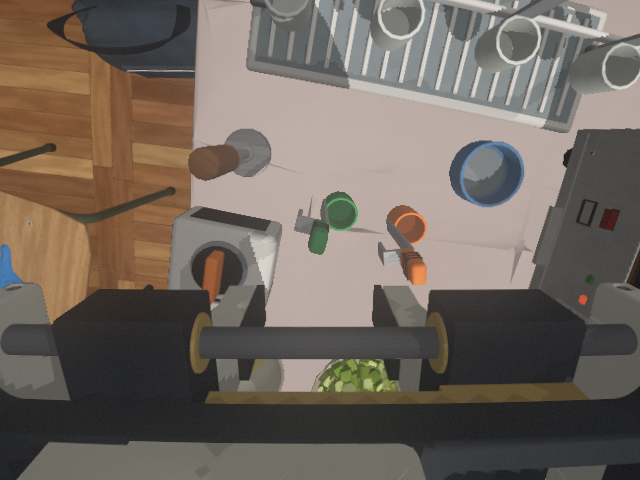

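```bash
python3 - <<'E'
from h import *
np.set_printoptions(precision=4,suppress=True)
s=snap("wrist");print((s["depth"]>0).mean(),s["depth"][238,318],s["depth"][211,340])
P=cloud(s);M=masks(s);print(P[238,318],P[170,480],P[400,350])
for k in M:
    nn,lab,st,ce=cv2.connectedComponentsWithStats(M[k].astype(np.uint8))
    for i in range(1,nn):
        if st[i,4]>60: q=P[lab==i];print(k,ce[i],st[i],np.nanmin(q,0),np.nanmax(q,0))
print(proj(np.array([[.4378,.149,.173],[.4345,.1248,.045],[.4228,.0713,.173]]),s))
E
```

```text
0.99607421875 0.2559198 0.4200175
[0.4431 0.1516 0.1736] [ 0.5003 -0.0311  0.0045] [0.4604 0.1467 0.3563]
blue [  6.3232 267.9919] [  0 245  22  44 495] [ 0.1108  0.7701 -0.2788] [ 0.2135  0.8181 -0.266 ]
[[320.6278 245.1469]
 [341.7132 215.33  ]
 [420.4202 276.6683]]
```

```bash
python3 - <<'E'
from h import *
np.set_printoptions(precision=4,suppress=True)
s=snap("wrist");P=cloud(s);X,Y,Z=[P[...,i] for i in range(3)]
h=cv2.cvtColor(s["image"],cv2.COLOR_RGB2HSV);print(h[238,318],h[211,340],h[265,412])
for nme,cx,cy in [("g",.438,.149),("o",.423,.071)]:
    m=(Z>.166)&(Z<.18)&(abs(X-cx)<.02)&(abs(Y-cy)<.02);q=P[m]
    print(nme,len(q),q.mean(0),q.min(0),q.max(0),cv2.minAreaRect((q[:,:2]*1000).astype(np.float32)))
from meas import circ
for nme,cx,cy in [("g",.4345,.125),("o",.4294,.047)]:
    m=(Z>.041)&(Z<.05)&(np.hypot(X-cx,Y-cy)<.025);q=P[m]
    print(nme,len(q),circ(q),q.min(0),q.max(0))
m=(Z>.031)&(Z<.042)&(np.hypot(X-.498,Y+.032)<.045);print("stand",circ(P[m]))
m=(Z>.164)&(Z<.177)&(abs(X-.485)<.03)&(abs(Y-.236)<.03);q=P[m];print("masher",circ(q),q.mean(0),q.min(0),q.max(0))
E
```

```text
[ 62  80 112] [ 61  68 101] [ 10 146 145]
g 381 [0.4403 0.1515 0.1717] [0.4304 0.1449 0.166 ] [0.4488 0.1577 0.174 ] ((439.3209533691406, 151.30564880371094), (12.021910667419434, 18.337934494018555), 82.53274536132812)
o 381 [0.4253 0.0733 0.1713] [0.4152 0.0655 0.1661] [0.4337 0.0797 0.1741] ((424.3959045410156, 72.52779388427734), (17.74429702758789, 12.613861083984375), 13.852849960327148)
g 257 (array([0.4362, 0.1274]), np.float64(0.017511981540242475)) [0.4171 0.1084 0.0411] [0.4547 0.1479 0.0498]
o 246 (array([0.4295, 0.0496]), np.float64(0.017991452583563352)) [0.4119 0.0299 0.041 ] [0.4488 0.0705 0.05  ]
stand (array([ 0.4991, -0.0304]), np.float64(0.03361712819365267))
masher (array([0.4857, 0.237 ]), np.float64(0.008207356371784708)) [0.4858 0.2368 0.169 ] [0.4738 0.2258 0.164 ] [0.4969 0.2492 0.1723]
```

```bash
python3 -m crank '[{"linear":[0.045,0.015,-0.4],"rot":[0,0,-1],"hand":0.6},{"linear":[0,0,-0.3],"rot":[0,0,-1],"hand":0.6},{"linear":[0,0,-0.2],"rot":[0,0,-1],"hand":0.6},{"linear":[0,0,0],"rot":[0,0,0],"hand":0.6}]'
python3 st.py .4393 .151 .138 262.5
```

```text
clock: 11.1
tool_pos: [0.4393, 0.1514, 0.2105]
orientation: [-124.7, 89.8, 47.4]
force: [0.3, 0.3, 0.5]
opening: 0.0524
t 11.1 J [ 43.4   0.9 -26.3  -0.  -62.6  38.7] TCP [0.4393 0.1514 0.2105] F [0.3 0.3 0.5] open 0.0524
yaw 262.08 tilt fix units [-0.029  0.026  0.   ]
need units [ 0.    -0.007 -1.209] rot 0.08
```

```bash
python3 -m crank '[{"linear":[0,0,-0.4],"rot":[0,0,0],"hand":0.6},{"linear":[0,0,-0.4],"rot":[0,0,0],"hand":0.6},{"linear":[0,0,-0.4],"rot":[0,0,0],"hand":0.6},{"linear":[0,0,0],"rot":[0,0,0],"hand":0.6}]'
python3 st.py .4393 .151 .138 262.5
python3 - <<'E'
from h import *
s=snap("scene");cv2.imwrite("pics/sc4.png",cv2.resize(s["image"][180:380,230:480],(800,600))[...,::-1])
E
```

```text
clock: 11.6
tool_pos: [0.4413, 0.1531, 0.1416]
orientation: [-136.4, 89.2, 36.3]
force: [0.0, -0.4, -0.7]
opening: 0.0523
t 11.6 J [ 43.5   4.8 -32.2   0.1 -52.3  39.2] TCP [0.4413 0.1531 0.1416] F [ 0.  -0.4 -0.7] open 0.0523
yaw 262.74 tilt fix units [-0.089  0.121  0.   ]
need units [-0.034 -0.035 -0.06 ] rot -0.05
```

View pics/sc4.png

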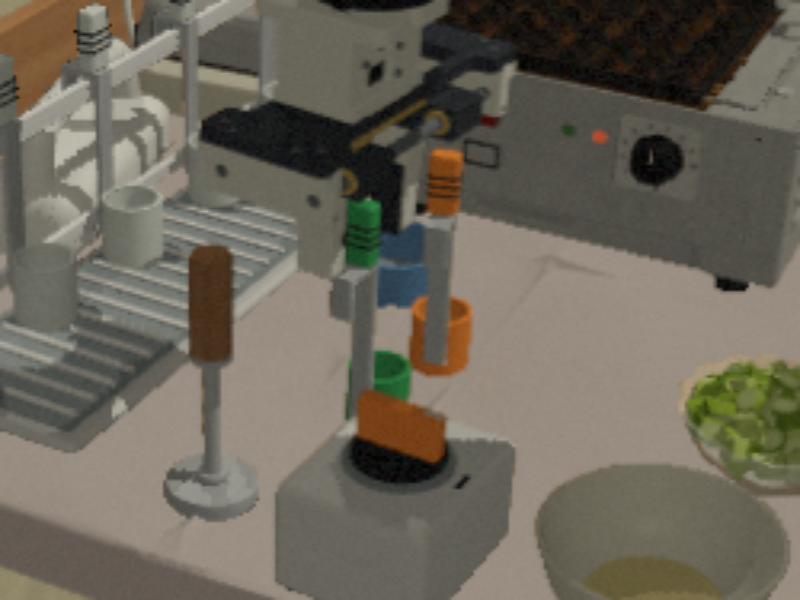

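```bash
python3 -m crank '[{"linear":[-0.033,-0.035,-0.06],"rot":[-0.1,0.12,0],"hand":0.6},{"linear":[0,0,0],"rot":[0,0,0],"hand":0.6}]' >/dev/null
python3 st.py .4393 .151 .138 262.5
```

```text
t 11.9 J [ 43.4   5.1 -31.9   0.1 -52.8  39.4] TCP [0.4413 0.1524 0.1415] F [-0.2  0.6 -0.3] open 0.0527
yaw 262.84 tilt fix units [-0.021  0.052  0.   ]
need units [-0.033 -0.023 -0.058] rot -0.07
```

```bash
python3 -m crank '[{"linear":[-0.04,-0.03,-0.06],"rot":[0,0,0],"hand":0.6},{"linear":[0,0,0],"rot":[0,0,0],"hand":0},{"linear":[0,0,0],"rot":[0,0,0],"hand":0},{"linear":[0,0,0],"rot":[0,0,0],"hand":0},{"linear":[0,0,0],"rot":[0,0,0],"hand":0},{"linear":[0,0,0],"rot":[0,0,0],"hand":0}]' 
python3 st.py .4393 .151 .138 262.5
```

```text
clock: 12.65
tool_pos: [0.4391, 0.1505, 0.1387]
orientation: [-149.3, 89.6, 23.5]
force: [-0.8, -1.2, 1.7]
opening: 0.0118
t 12.65 J [ 43.4   4.9 -32.5   0.2 -52.2  39.3] TCP [0.4391 0.1505 0.1387] F [-0.8 -1.2  1.7] open 0.0118
yaw 262.87 tilt fix units [-0.029  0.066  0.   ]
need units [ 0.003  0.008 -0.012] rot -0.07
```

```bash
python3 -m crank '[{"linear":[0,0,0.3],"rot":[0,0,0],"hand":0},{"linear":[0,0,0.5],"rot":[0,0,0],"hand":0},{"linear":[0,0,0.5],"rot":[0,0,0],"hand":0},{"linear":[0,0,0.5],"rot":[0,0,0],"hand":0},{"linear":[0,0,0.5],"rot":[0,0,-0.5],"hand":0},{"linear":[0,0,0],"rot":[0,0,-1],"hand":0},{"linear":[0,0,0],"rot":[0,0,-1],"hand":0},{"linear":[0,0,0],"rot":[0,0,-1],"hand":0},{"linear":[0.1,0,0],"rot":[0,0,-1],"hand":0},{"linear":[0.2,0,0],"rot":[0,0,-1],"hand":0},{"linear":[0.2,0,0],"rot":[0,0,-1],"hand":0},{"linear":[0.2,0,0],"rot":[0,0,-1],"hand":0},{"linear":[0.2,0,0],"rot":[0,0,-1],"hand":0},{"linear":[0.2,0,0],"rot":[0,0,-1],"hand":0},{"linear":[0.2,0,0],"rot":[0,0,-1],"hand":0},{"linear":[0.2,0,0],"rot":[0,0,-1],"hand":0},{"linear":[0.1,0,0],"rot":[0,0,-1],"hand":0},{"linear":[0,0,0],"rot":[0,0,-1],"hand":0},{"linear":[0,0,0],"rot":[0,0,-1],"hand":0},{"linear":[0,0,0],"rot":[0,0,0],"hand":0}]' 
python3 st.py .54 .152 .27 177.4
```

```text
clock: 15.15
tool_pos: [0.5337, 0.1491, 0.2746]
orientation: [84.8, 89.7, -177.3]
force: [-0.6, 0.9, -1.1]
opening: 0.0119
t 15.15 J [ 35.7   7.7 -10.1  -0.2 -72.5 -27.8] TCP [0.5337 0.1491 0.2746] F [-0.6  0.9 -1.1] open 0.0119
yaw 187.91 tilt fix units [ 0.003 -0.065  0.   ]
need units [ 0.105  0.048 -0.077] rot -2.1
```

```bash
python3 -m crank '[{"linear":[0.1,0.05,-0.1],"rot":[0,0,-1],"hand":0},{"linear":[0,0,0],"rot":[0,-0.07,-1],"hand":0},{"linear":[0,0,0],"rot":[0,0,0],"hand":0}]' >/dev/null
python3 st.py .54 .152 .27 177.4
python3 - <<'E'
from h import *
for n in ["scene","wrist","top"]:
    s=snap(n);cv2.imwrite(f"pics/{n}5.png",s["image"][...,::-1])
E
```

```text
t 15.525 J [ 35.7   8.4 -10.3  -0.  -71.4 -37.7] TCP [0.5395 0.1522 0.2679] F [ 0.3 -0.  -1.3] open 0.0121
yaw 178.04 tilt fix units [-0.002 -0.004 -0.   ]
need units [ 0.008 -0.003  0.036] rot -0.13
```

View pics/scene5.png

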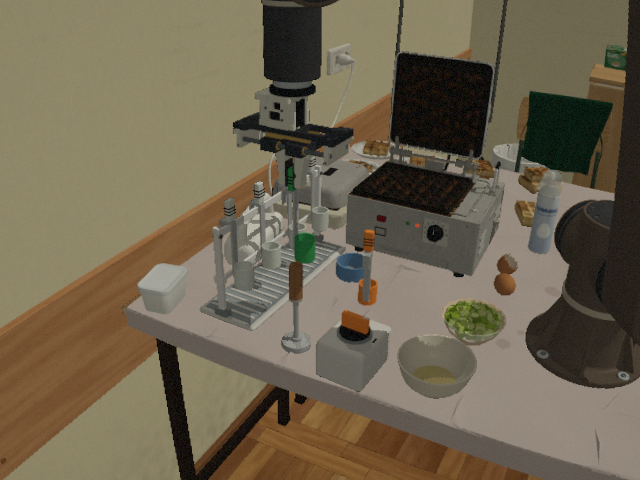

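View pics/wrist5.png

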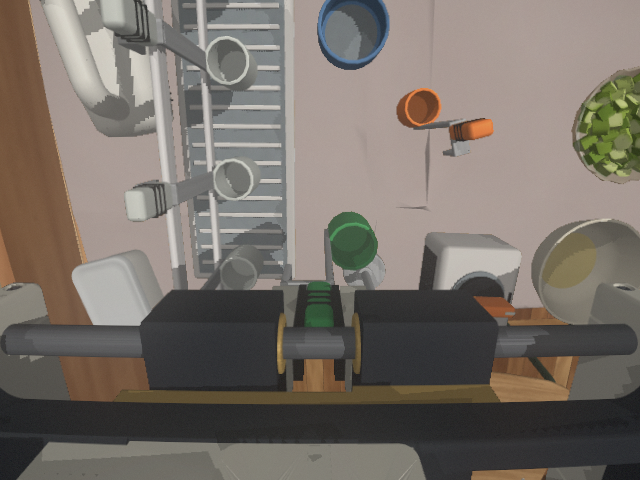

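View pics/top5.png

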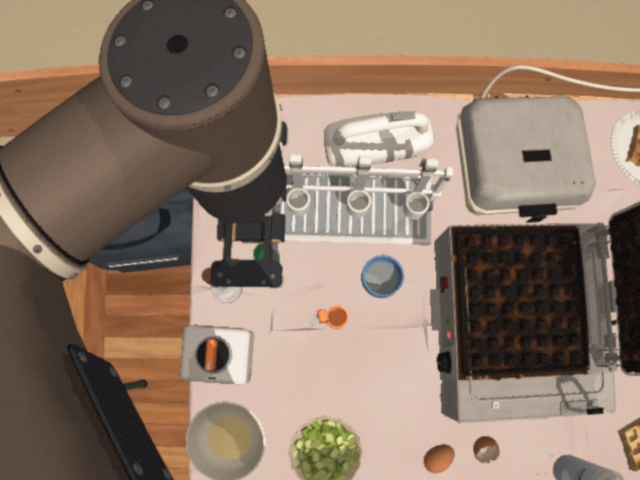

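```bash
python3 - <<'E'
from h import *
from meas import circ
np.set_printoptions(precision=4,suppress=True)
s=snap("wrist");P=cloud(s);X,Y,Z=[P[...,i] for i in range(3)]
m=(Z>.186)&(Z<.197)&(X>.6)&(X<.67)&(Y>-.12)&(Y<.237)
for c in [.195,.107,.009,-.085]: m&=abs(Y-c)>.018
q=P[m];f=np.polyfit(q[:,1],q[:,0],1);print("bar",len(q),f,np.degrees(np.arctan(-f[0])),np.median(q[:,2]),q[:,1].min(),q[:,1].max(), "x at .152",np.polyval(f,.152))
m=(Z>.205)&(Z<.25)&(X>.6)&(X<.67)&(Y>-.12)&(Y<.25)
nn,lab,st,ce=cv2.connectedComponentsWithStats(m.astype(np.uint8))
for i in range(1,nn):
    if st[i,4]>40:
        q=P[lab==i];q=q[q[:,2]>.232];print("hung",ce[i],len(q),q.min(0),q.max(0),cv2.minAreaRect((q[:,:2]*1000).astype(np.float32)))
h=cv2.cvtColor(s["image"],cv2.COLOR_RGB2HSV).astype(int)
g=(abs(h[...,0]-65)<15)&(h[...,1]>60)&(Y>.1)&(Y<.2)&(X<.56)&(X>.45)
q=P[g&(Z>.12)&(Z<.19)];print("cup z",np.percentile(q[:,2],[1,50,97]));zt=np.percentile(q[:,2],97)
q=P[g&(Z>zt-.004)&(Z<zt+.004)];print("rim",circ(q))
E
```

```text
bar 1676 [0.0456 0.635 ] -2.611685998665131 0.18908719957092668 0.027082046733813273 0.17696811839402415 x at .152 0.6419027663072088
hung [127.1306  19.446 ] 730 [0.6282 0.006  0.232 ] [0.6409 0.0192 0.2388] ((634.5574340820312, 12.643278121948242), (13.12464714050293, 12.676627159118652), 89.22343444824219)
hung [145.8996 201.7863] 692 [0.6327 0.0985 0.232 ] [0.6452 0.1162 0.2382] ((638.87451171875, 107.46436309814453), (17.627216339111328, 12.208625793457031), 87.82601165771484)
cup z [0.1338 0.153  0.1745]
rim (array([0.5144, 0.1535]), np.float64(0.017054247835704167))
```

```bash
python3 -m crank '[{"linear":[0.4,0,0],"rot":[0,0,-0.13],"hand":0},{"linear":[0.4,0,0],"rot":[0,0,0],"hand":0},{"linear":[0.4,0,0],"rot":[0,0,0],"hand":0},{"linear":[0.4,0,0],"rot":[0,0,0],"hand":0},{"linear":[0,0,0],"rot":[0,0,0],"hand":0}]' >/dev/null
python3 st.py .637 .152 .2025 177.4
```

```text
t 16.35 J [ 30.4  17.5   1.8  -0.  -74.2 -32.6] TCP [0.6383 0.1523 0.2684] F [-0.7 -0.5 -3. ] open 0.012
yaw 177.81 tilt fix units [-0.013  0.003  0.   ]
need units [-0.022 -0.005 -1.098] rot -0.08
```

```bash
python3 -m crank '[{"linear":[-0.022,0,-0.3],"rot":[0,0,-0.08],"hand":0},{"linear":[0,0,-0.3],"rot":[0,0,0],"hand":0},{"linear":[0,0,-0.25],"rot":[0,0,0],"hand":0},{"linear":[0,0,0],"rot":[0,0,0],"hand":0}]' >/dev/null
python3 st.py .637 .152 .2025 177.4
```

```text
t 16.85 J [ 30.5  18.9  -3.1  -0.1 -68.  -32.9] TCP [0.6357 0.1522 0.2163] F [ 0.4  0.5 -1.2] open 0.0116
yaw 177.58 tilt fix units [-0.017  0.003  0.   ]
need units [ 0.022 -0.004 -0.231] rot -0.04
```

```bash
python3 -m crank '[{"linear":[0.02,0,-0.15],"rot":[0,0,0],"hand":0},{"linear":[0,0,-0.07],"rot":[0,0,0],"hand":0},{"linear":[0,0,0],"rot":[0,0,0],"hand":0}]' >/dev/null
python3 st.py .637 .152 .2025 177.4
python3 - <<'E'
from h import *
s=snap("scene");cv2.imwrite("pics/sc6.png",cv2.resize(s["image"][120:330,190:400],(800,800),interpolation=cv2.INTER_CUBIC)[:600,:,::-1])
E
```

```text
t 17.225 J [ 30.4  19.4  -4.   -0.  -66.4 -32.8] TCP [0.6375 0.1525 0.2039] F [ 0.6 -0.1 -1.3] open 0.0116
yaw 177.63 tilt fix units [-0.025  0.028  0.   ]
need units [-0.008 -0.009 -0.023] rot -0.05
```

View pics/sc6.png

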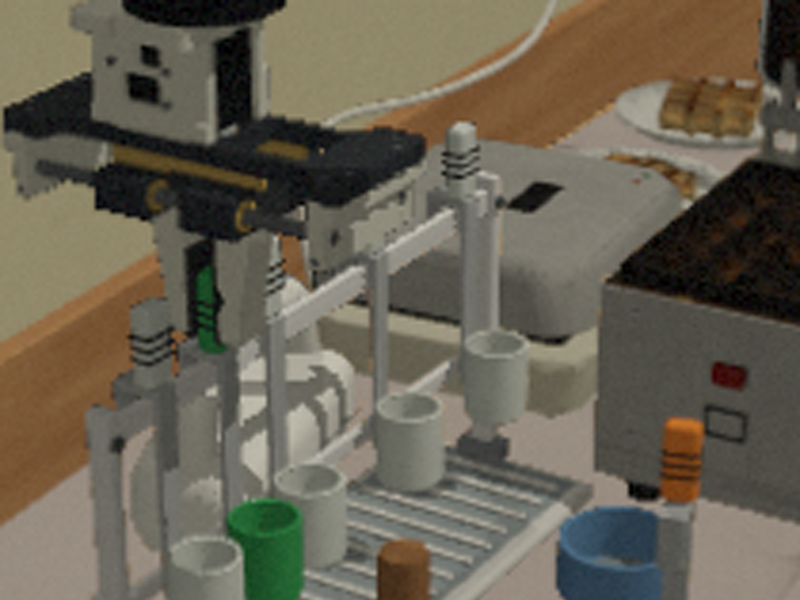

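```bash
python3 -m crank '[{"linear":[0,0,-0.04],"rot":[0,0,0],"hand":0},{"linear":[0,0,-0.03],"rot":[0,0,0],"hand":0},{"linear":[0,0,0],"rot":[0,0,0],"hand":0}]' 
python3 st.py .637 .152 .2025 177.4
```

```text
clock: 17.65
tool_pos: [0.6381, 0.1528, 0.2033]
orientation: [-59.8, 89.6, 27.9]
force: [0.0, 0.6, -1.5]
opening: 0.0119
t 17.65 J [ 30.5  19.4  -4.1   0.  -66.1 -32.8] TCP [0.6381 0.1528 0.2033] F [ 0.   0.6 -1.5] open 0.0119
yaw 177.67 tilt fix units [-0.035  0.066  0.   ]
need units [-0.018 -0.013 -0.013] rot -0.05
```

```bash
python3 -m crank '[{"linear":[-0.02,0,-0.08],"rot":[0,0,0],"hand":0},{"linear":[-0.02,0,-0.08],"rot":[0,0,0],"hand":0}]' 
python3 st.py .637 .152 .2025 177.4
```

```text
clock: 17.9
tool_pos: [0.6382, 0.1528, 0.2024]
orientation: [-74.3, 89.1, 13.5]
force: [-12.0, -0.5, 27.4]
opening: 0.0117
t 17.9 J [ 30.6  19.1  -4.8   0.3 -65.2 -32.9] TCP [0.6382 0.1528 0.2024] F [-12.   -0.5  27.4] open 0.0117
yaw 177.82 tilt fix units [-0.043  0.177  0.   ]
need units [-0.02  -0.014  0.002] rot -0.08
```

Seated on the bar (27 N upward). Release.

```bash
python3 -m crank '[{"linear":[0,0,0.03],"rot":[0,0,0],"hand":0},{"linear":[0,0,0.01],"rot":[0,0,0],"hand":0.15},{"linear":[0,0,0],"rot":[0,0,0],"hand":0.3},{"linear":[0,0,0],"rot":[0,0,0],"hand":0.4},{"linear":[0,0,0],"rot":[0,0,0],"hand":0.45},{"linear":[0,0,0],"rot":[0,0,0],"hand":0.45}]' 
python3 st.py .637 .152 .2025 177.4
python3 - <<'E'
from h import *
s=snap("scene");cv2.imwrite("pics/sc7.png",cv2.resize(s["image"][120:330,190:400],(800,800),interpolation=cv2.INTER_CUBIC)[:600,:,::-1])
E
```

```text
clock: 18.65
tool_pos: [0.6384, 0.1528, 0.2042]
orientation: [-74.1, 89.1, 13.7]
force: [0.1, -0.2, 0.6]
opening: 0.039
t 18.65 J [ 30.6  19.1  -4.6   0.3 -65.5 -32.9] TCP [0.6384 0.1528 0.2042] F [ 0.1 -0.2  0.6] open 0.039
yaw 177.81 tilt fix units [-0.044  0.179  0.   ]
need units [-0.023 -0.014 -0.029] rot -0.08
```

View pics/sc7.png

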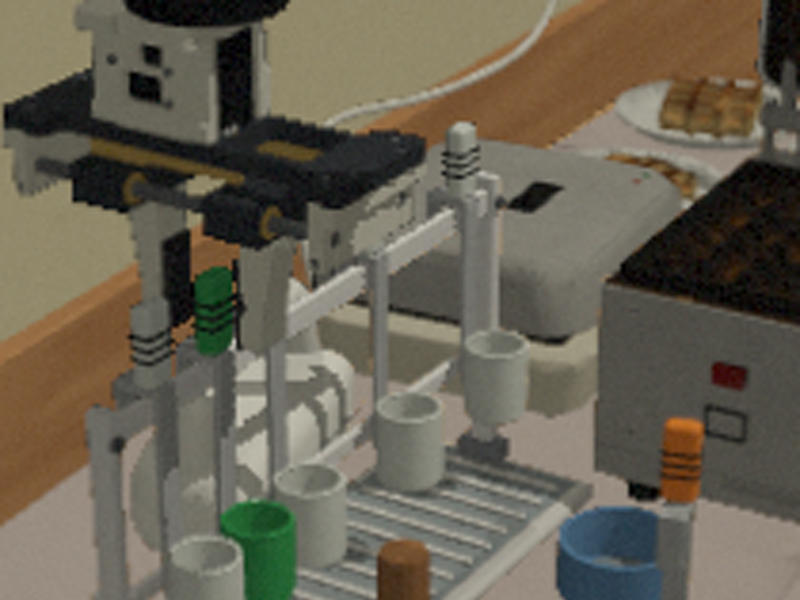

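```bash
python3 -m crank '[{"linear":[0,0,0.5],"rot":[0,0,0],"hand":0.45},{"linear":[0,0,0.8],"rot":[0,0,0],"hand":0.45},{"linear":[0,0,0.7],"rot":[-0.04,0.18,0],"hand":0.5},{"linear":[-0.5,-0.1,0],"rot":[0,0,1],"hand":0.55},{"linear":[-0.5,-0.2,0],"rot":[0,0,1],"hand":0.6},{"linear":[-0.5,-0.2,0],"rot":[0,0,1],"hand":0.6},{"linear":[-0.5,-0.2,0],"rot":[0,0,1],"hand":0.6},{"linear":[-0.5,-0.2,0],"rot":[0,0,1],"hand":0.6},{"linear":[-0.5,-0.2,0],"rot":[0,0,1],"hand":0.6},{"linear":[-0.5,-0.2,0],"rot":[0,0,1],"hand":0.6},{"linear":[0,0,0],"rot":[0,0,1],"hand":0.6},{"linear":[0,0,0],"rot":[0,0,1],"hand":0.6},{"linear":[0,0,0],"rot":[0,0,1],"hand":0.6},{"linear":[0,0,0],"rot":[0,0,1],"hand":0.6},{"linear":[0,0,0],"rot":[0,0,1],"hand":0.6},{"linear":[0,0,0],"rot":[0,0,1],"hand":0.6},{"linear":[0,0,0],"rot":[0,0,1],"hand":0.6},{"linear":[0,0,0],"rot":[0,0,1],"hand":0.6},{"linear":[0,0,0],"rot":[0,0,1],"hand":0.6},{"linear":[0,0,0],"rot":[0,0,1],"hand":0.6}]' >/dev/null
python3 st.py .4244 .0725 .25 284
```

```text
t 21.2 J [ 36.3  -7.3 -18.4  -0.1 -78.6  49.4] TCP [0.42   0.0711 0.3284] F [ 0.6 -0.4 -0.2] open 0.0528
yaw 265.63 tilt fix units [-0.056  0.047  0.   ]
need units [ 0.073  0.024 -1.307] rot 3.67
```

```bash
python3 -m crank '[{"linear":[0.07,0.02,-0.5],"rot":[0,0,1],"hand":0.6},{"linear":[0,0,-0.5],"rot":[0,0,1],"hand":0.6},{"linear":[0,0,-0.3],"rot":[0,0,1],"hand":0.6},{"linear":[0,0,0],"rot":[0,0,0.7],"hand":0.6},{"linear":[0,0,0],"rot":[0,0,0],"hand":0.6}]' >/dev/null
python3 st.py .4244 .0725 .138 284
python3 - <<'E'
from h import *
from meas import circ
np.set_printoptions(precision=4,suppress=True)
s=snap("wrist");P=cloud(s);X,Y,Z=[P[...,i] for i in range(3)]
cv2.imwrite("pics/wrist8.png",s["image"][...,::-1])
for nme,cx,cy in [("o",.423,.071)]:
    m=(Z>.166)&(Z<.18)&(abs(X-cx)<.02)&(abs(Y-cy)<.02);q=P[m]
    print(nme,len(q),q.mean(0),q.min(0),q.max(0),cv2.minAreaRect((q[:,:2]*1000).astype(np.float32)))
    m=(Z>.041)&(Z<.05)&(np.hypot(X-.4295,Y-.048)<.025);q=P[m];print(len(q),circ(q))
E
```

```text
t 21.825 J [ 35.9  -4.5 -26.1  -0.3 -67.9  69. ] TCP [0.4242 0.0722 0.249 ] F [0.2 0.2 0.8] open 0.0523
yaw 284.76 tilt fix units [-0.099  0.045  0.   ]
need units [ 0.003  0.006 -1.849] rot -0.15
o 417 [0.4253 0.0728 0.1717] [0.4153 0.0656 0.1662] [0.4334 0.0796 0.1741] ((424.58984375, 72.57831573486328), (17.417236328125, 11.324538230895996), 14.750961303710938)
298 (array([0.4301, 0.0486]), np.float64(0.01725636950619345))
```

View pics/wrist8.png

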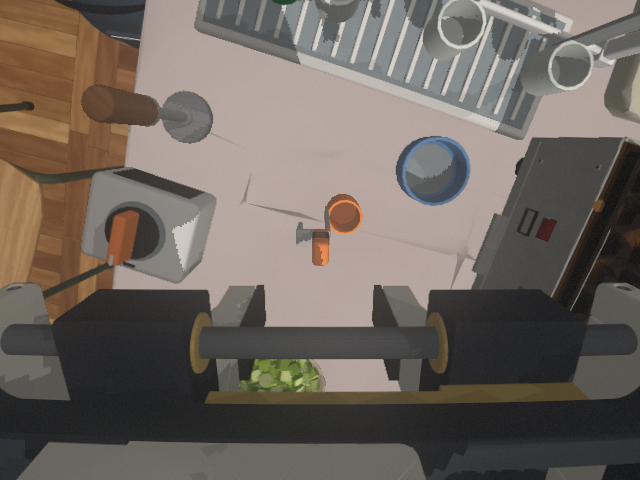

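```bash
python3 -m crank '[{"linear":[0.005,0.005,-0.5],"rot":[-0.1,0.04,0],"hand":0.6},{"linear":[0,0,-0.5],"rot":[0,0,0],"hand":0.6},{"linear":[0,0,-0.4],"rot":[0,0,0],"hand":0.6},{"linear":[-0.02,0,-0.3],"rot":[0,0,0],"hand":0.6},{"linear":[0,0,0],"rot":[0,0,0],"hand":0.6}]' >/dev/null
python3 st.py .4245 .0726 .138 284
```

```text
t 22.5 J [ 36.3   1.  -35.5   0.1 -53.2  68. ] TCP [0.4246 0.0733 0.1466] F [-0.1  0.1  0.9] open 0.0526
yaw 284.29 tilt fix units [-0.031  0.06   0.   ]
need units [-0.001 -0.012 -0.143] rot -0.06
```

```bash
python3 -m crank '[{"linear":[-0.02,-0.02,-0.14],"rot":[0,0,0],"hand":0.6},{"linear":[0,0,0],"rot":[0,0,0],"hand":0},{"linear":[0,0,0],"rot":[0,0,0],"hand":0},{"linear":[0,0,0],"rot":[0,0,0],"hand":0},{"linear":[0,0,0],"rot":[0,0,0],"hand":0},{"linear":[0,0,0],"rot":[0,0,0],"hand":0}]' >/dev/null
python3 st.py .4245 .0726 .138 284
```

```text
t 23.25 J [ 36.2   1.3 -36.2   0.1 -51.9  67.9] TCP [0.4251 0.0728 0.1406] F [-0.4 -0.9 -1. ] open 0.0116
yaw 284.25 tilt fix units [-0.056  0.11   0.   ]
need units [-0.01  -0.004 -0.043] rot -0.05
```

```bash
python3 -m crank '[{"linear":[0,0,0.3],"rot":[0,0,0],"hand":0},{"linear":[0,0,0.5],"rot":[-0.05,0.1,0],"hand":0},{"linear":[0,0,0.5],"rot":[0,0,0],"hand":0},{"linear":[0,0,0.5],"rot":[0,0,-1],"hand":0},{"linear":[0,0,0.4],"rot":[0,0,-1],"hand":0},{"linear":[0,0,0],"rot":[0,0,-1],"hand":0},{"linear":[0,0,0],"rot":[0,0,-1],"hand":0},{"linear":[0,0,0],"rot":[0,0,-1],"hand":0},{"linear":[0.1,0,0],"rot":[0,0,-1],"hand":0},{"linear":[0.2,0,0],"rot":[0,0,-1],"hand":0},{"linear":[0.2,0,0],"rot":[0,0,-1],"hand":0},{"linear":[0.2,0,0],"rot":[0,0,-1],"hand":0},{"linear":[0.2,-0.1,0],"rot":[0,0,-1],"hand":0},{"linear":[0.2,-0.1,0],"rot":[0,0,-1],"hand":0},{"linear":[0.2,0,0],"rot":[0,0,-1],"hand":0},{"linear":[0.2,0,0],"rot":[0,0,-1],"hand":0},{"linear":[0.1,0,0],"rot":[0,0,-1],"hand":0},{"linear":[0,0,0],"rot":[0,0,-1],"hand":0},{"linear":[0,0,0],"rot":[0,0,-1],"hand":0},{"linear":[0,0,0],"rot":[0,0,-1],"hand":0}]' >/dev/null
python3 st.py .535 .058 .272 177.4
```

```text
t 25.75 J [ 27.7   4.7 -13.9  -0.6 -71.6 -11.2] TCP [0.5185 0.0594 0.2705] F [ 0.8  0.  -0.7] open 0.012
yaw 196.31 tilt fix units [-0.084 -0.086 -0.   ]
need units [ 0.274 -0.024  0.025] rot -3.78
```

```bash
python3 -m crank '[{"linear":[0.2,-0.02,0.02],"rot":[-0.08,-0.08,-1],"hand":0},{"linear":[0,0,0],"rot":[0,0,-1],"hand":0},{"linear":[0,0,0],"rot":[0,0,-1],"hand":0},{"linear":[0,0,0],"rot":[0,0,-0.8],"hand":0},{"linear":[0,0,0],"rot":[0,0,0],"hand":0}]' >/dev/null
python3 st.py .632 .058 .272 177.4
python3 - <<'E'
from h import *
from meas import circ
np.set_printoptions(precision=4,suppress=True)
s=snap("wrist");P=cloud(s);X,Y,Z=[P[...,i] for i in range(3)]
cv2.imwrite("pics/wrist9.png",s["image"][...,::-1])
m=(Z>.205)&(Z<.25)&(X>.6)&(X<.67)&(Y>-.12)&(Y<.25)
nn,lab,st,ce=cv2.connectedComponentsWithStats(m.astype(np.uint8))
for i in range(1,nn):
    if st[i,4]>40:
        q=P[lab==i];q=q[q[:,2]>.232]
        if len(q):print("hung",ce[i],len(q),q.min(0),q.max(0),cv2.minAreaRect((q[:,:2]*1000).astype(np.float32)))
h=cv2.cvtColor(s["image"],cv2.COLOR_RGB2HSV).astype(int)
g=(h[...,0]<15)&(h[...,1]>90)&(Y>0)&(Y<.12)&(X<.56)&(X>.45)
q=P[g&(Z>.12)&(Z<.19)];zt=np.percentile(q[:,2],97);print(zt)
q=P[g&(Z>zt-.004)&(Z<zt+.004)];print("rim",circ(q))
E
```

```text
t 26.375 J [ 27.3   5.7 -13.1  -0.1 -71.4 -30.6] TCP [0.5297 0.0582 0.2695] F [ 0.4  0.3 -1.4] open 0.0122
yaw 176.63 tilt fix units [-0.004 -0.046 -0.   ]
need units [ 1.705 -0.003  0.042] rot 0.15
hung [110.344   23.1168] 887 [ 0.6239 -0.092   0.232 ] [ 0.637  -0.0751  0.2384] ((630.3236083984375, -83.44544219970703), (16.648395538330078, 12.886075019836426), 88.09213256835938)
hung [135.2323 200.3583] 689 [0.6279 0.0009 0.2321] [0.6406 0.0189 0.2382] ((634.2322998046875, 9.873903274536133), (17.777454376220703, 12.253090858459473), 85.86014556884766)
0.17444173310299202
rim (array([0.5041, 0.0623]), np.float64(0.017169558918151764))
```

View pics/wrist9.png

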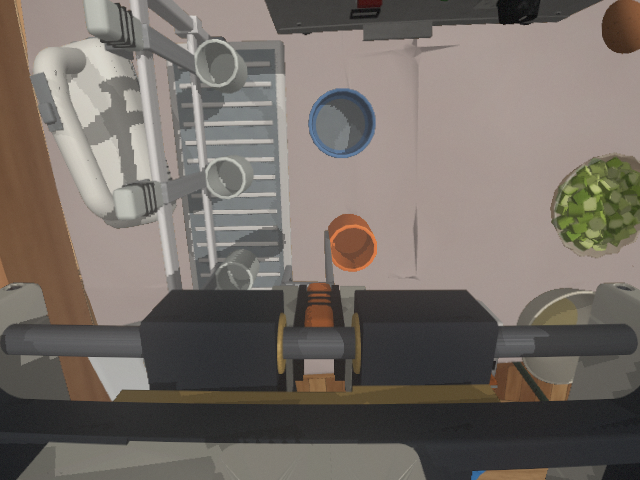

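```bash
python3 -m crank '[{"linear":[0.4,-0.01,0.02],"rot":[0,0,0.37],"hand":0},{"linear":[0.4,0,0.02],"rot":[0,0,0],"hand":0},{"linear":[0.4,0,0],"rot":[0,0,0],"hand":0},{"linear":[0.45,0,0],"rot":[0,0,0],"hand":0},{"linear":[0,0,0],"rot":[0,0,0],"hand":0}]' >/dev/null
python3 st.py .6326 .057 .2046 178.4
```

```text
t 27.05 J [ 22.8  15.5  -0.6  -0.1 -74.1 -23.6] TCP [0.631  0.0577 0.2711] F [-1.4 -0.4 -2.5] open 0.0119
yaw 179.13 tilt fix units [-0.005 -0.06  -0.   ]
need units [ 0.027 -0.011 -1.109] rot -0.15
```

```bash
python3 -m crank '[{"linear":[0.02,-0.01,-0.3],"rot":[0,-0.05,-0.15],"hand":0},{"linear":[0,0,-0.3],"rot":[0,0,0],"hand":0},{"linear":[0,0,-0.3],"rot":[0,0,0],"hand":0},{"linear":[0,0,0],"rot":[0,0,0],"hand":0}]' >/dev/null
python3 st.py .6326 .057 .2046 178.4
python3 - <<'E'
from h import *
s=snap("scene");cv2.imwrite("pics/sc10.png",cv2.resize(s["image"][120:330,190:400],(800,800),interpolation=cv2.INTER_CUBIC)[:600,:,::-1])
E
```

```text
t 27.55 J [ 22.8  17.1  -5.8  -0.1 -67.2 -24.1] TCP [0.6304 0.0569 0.2153] F [ 0.2 -0.6 -1.3] open 0.0119
yaw 178.62 tilt fix units [-0.006 -0.026 -0.   ]
need units [ 0.037  0.001 -0.179] rot -0.04
```

View pics/sc10.png

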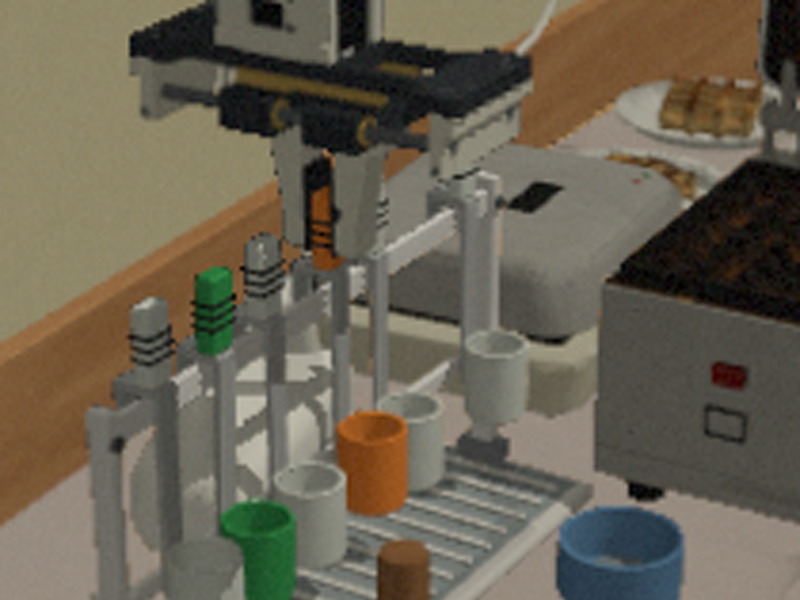

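Orange is over the bar between whites 2 and 3. Lower until it makes contact, then release.

```bash
python3 -m crank '[{"linear":[0.04,0,-0.12],"rot":[0,0,0],"hand":0},{"linear":[0.01,0,-0.08],"rot":[0,0,0],"hand":0},{"linear":[0,0,-0.08],"rot":[0,0,0],"hand":0}]' 
python3 st.py .6326 .057 .2046 178.4
```

```text
clock: 27.98
tool_pos: [0.6355, 0.0573, 0.2042]
orientation: [-75.6, 89.7, 13.2]
force: [-15.9, 2.3, 34.7]
opening: 0.0118
t 27.975 J [ 22.7  17.8  -6.4   0.1 -65.6 -24. ] TCP [0.6355 0.0573 0.2042] F [-15.9   2.3  34.7] open 0.0118
yaw 178.74 tilt fix units [-0.013  0.056  0.   ]
need units [-0.048 -0.004  0.007] rot -0.07
```

```bash
python3 -m crank '[{"linear":[-0.02,0,0.03],"rot":[0,0,0],"hand":0},{"linear":[0,0,0.01],"rot":[0,0,0],"hand":0.15},{"linear":[0,0,0],"rot":[0,0,0],"hand":0.3},{"linear":[0,0,0],"rot":[0,0,0],"hand":0.4},{"linear":[0,0,0],"rot":[0,0,0],"hand":0.45},{"linear":[0,0,0],"rot":[0,0,0],"hand":0.45},{"linear":[0,0,0.3],"rot":[0,0,0],"hand":0.45},{"linear":[0,0,0.6],"rot":[0,0,0],"hand":0.45},{"linear":[0,0,0.7],"rot":[0,0,0],"hand":0.45},{"linear":[0,0,0.7],"rot":[0,0,0],"hand":0.45},{"linear":[-0.9,0,0.2],"rot":[0,0,0],"hand":0.6},{"linear":[-0.9,0.2,0],"rot":[0,0,0],"hand":0.8},{"linear":[-0.9,0.5,0],"rot":[0,0,0],"hand":0.8},{"linear":[0,0.7,0],"rot":[0,0,0],"hand":0.8},{"linear":[0,0,0],"rot":[0,0,0],"hand":0.8}]' 
python3 st.py .486 .237 .3 178.4
python3 - <<'E'
from h import *
for n in ["scene","wrist","top"]:
    s=snap(n);cv2.imwrite(f"pics/{n}11.png",s["image"][...,::-1])
E
```

```text
clock: 29.85
tool_pos: [0.4686, 0.1411, 0.3734]
orientation: [-69.2, 89.0, 19.5]
force: [-0.5, -0.6, 0.3]
opening: 0.0697
t 29.85 J [ 40.1  -1.7  -7.9   0.4 -82.9 -41.5] TCP [0.4686 0.1411 0.3734] F [-0.5 -0.6  0.3] open 0.0697
yaw 178.67 tilt fix units [-0.068  0.191  0.   ]
need units [ 0.289  1.598 -1.223] rot -0.05
```

View pics/scene11.png

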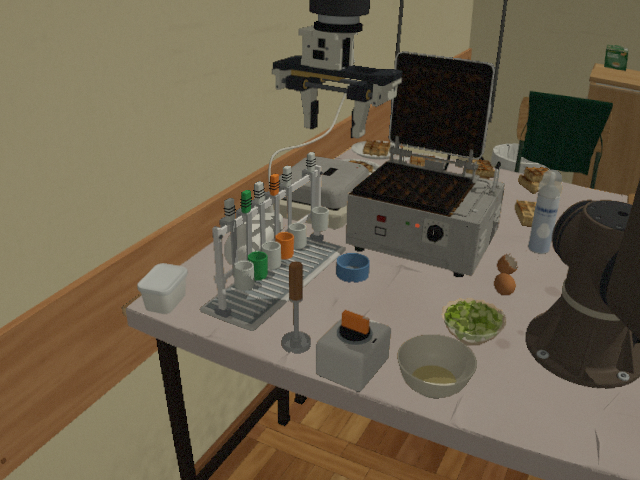

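View pics/wrist11.png

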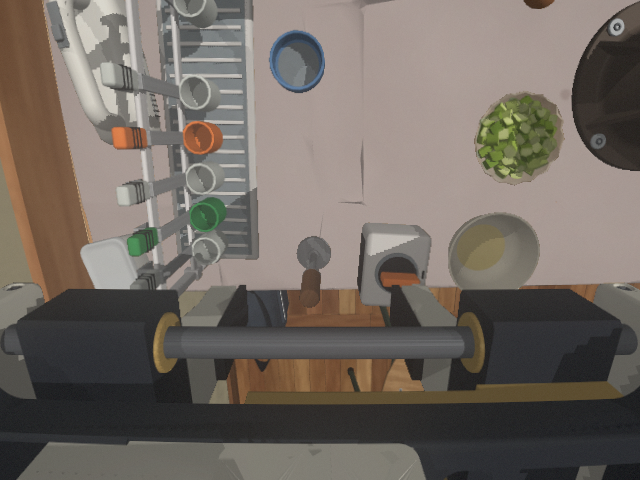

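View pics/top11.png

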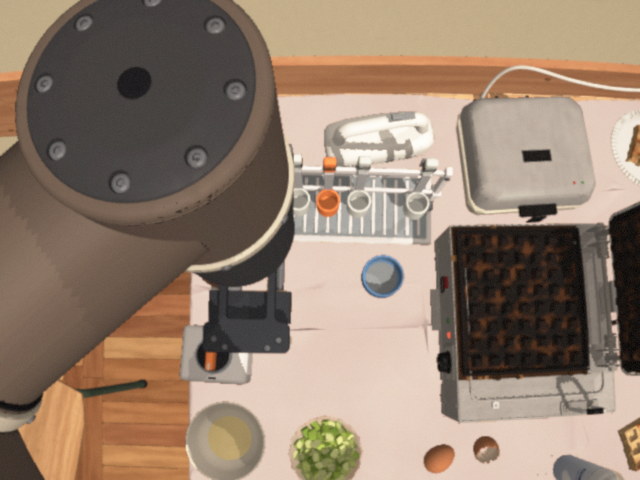

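```bash
cat > mash.py <<'E'
from h import *
from meas import circ
np.set_printoptions(precision=4,suppress=True)
s=snap("wrist");P=cloud(s);X,Y,Z=[P[...,i] for i in range(3)]
import sys
x0,y0=(float(sys.argv[1]),float(sys.argv[2])) if len(sys.argv)>2 else (.485,.236)
near=(np.hypot(X-x0,Y-y0)<.06)
for lo,hi in [(.010,.0185),(.10,.14),(.14,.163),(.166,.176)]:
    q=P[near&(Z>lo)&(Z<hi)]
    if len(q)>10:print(lo,len(q),"circ",circ(q),"mean",q.mean(0),"mid",(q.min(0)+q.max(0))[:2]/2,"ext",np.ptp(q,0)[:2])
m=(Z>.031)&(Z<.042)&(np.hypot(X-.498,Y+.032)<.045);q=P[m];print("stand",circ(q),len(q),(q.min(0)+q.max(0))[:2]/2)
E
python3 mash.py; python3 st.py
```

```text
0.01 726 circ (array([0.485 , 0.2379]), np.float64(0.019784200477597266)) mean [0.4847 0.2354 0.0137] mid [0.4852 0.2379] ext [0.0514 0.0521]
0.1 226 circ (array([0.4852, 0.2384]), np.float64(0.011682439807164623)) mean [0.4841 0.2293 0.1205] mid [0.4854 0.2322] ext [0.0237 0.012 ]
0.14 159 circ (array([0.4851, 0.2385]), np.float64(0.011685012229466727)) mean [0.4838 0.2294 0.1516] mid [0.4846 0.2319] ext [0.0227 0.0117]
0.166 305 circ (array([0.485 , 0.2375]), np.float64(0.008116206894970598)) mean [0.4849 0.2372 0.1694] mid [0.485  0.2376] ext [0.0215 0.0229]
stand (array([ 0.4984, -0.0307]), np.float64(0.03353278834167015)) 589 [ 0.4984 -0.0309]
t 30.05 J [ 39.9  -1.6  -8.    0.4 -82.8 -41.4] TCP [0.4694 0.139  0.3723] F [ 0.1 -1.4  0.9] open 0.0701
yaw 178.49 tilt fix units [-0.053  0.177  0.   ]
```

```bash
python3 -m crank '[{"linear":[0.13,0.8,0],"rot":[0,0.15,0],"hand":0.7},{"linear":[0.13,0.85,-0.4],"rot":[0,0,0],"hand":0.7},{"linear":[0,0,-0.9],"rot":[0,0,0],"hand":0.7},{"linear":[0,0,-0.9],"rot":[0,0,0],"hand":0.7},{"linear":[0,0,-0.4],"rot":[0,0,0],"hand":0.7},{"linear":[0,0,0],"rot":[0,0,0],"hand":0.7}]' >/dev/null
python3 st.py .485 .238 .121 178.5; python3 mash.py
```

```text
t 30.8 J [ 46.5   8.5 -17.5  -0.  -63.8 -48.5] TCP [0.4883 0.2356 0.2121] F [ 0.4 -0.2  0.3] open 0.0615
yaw 177.95 tilt fix units [-0.031  0.025  0.   ]
need units [-0.056  0.04  -1.519] rot 0.11
0.01 1500 circ (array([0.4853, 0.2371]), np.float64(0.019404226981716906)) mean [0.4852 0.2329 0.0136] mid [0.4855 0.2355] ext [0.0529 0.0479]
0.1 455 circ (array([0.4853, 0.2382]), np.float64(0.011810364671306176)) mean [0.4851 0.2288 0.1204] mid [0.4854 0.2318] ext [0.0244 0.0123]
0.14 355 circ (array([0.4853, 0.238 ]), np.float64(0.011679860330932403)) mean [0.485  0.2286 0.152 ] mid [0.4852 0.2317] ext [0.0236 0.0118]
0.166 1045 circ (array([0.4853, 0.2371]), np.float64(0.00804786771076997)) mean [0.4853 0.2368 0.1692] mid [0.4853 0.2376] ext [0.0228 0.0232]Traceback (most recent call last):
  File "mash.py", line 11, in <module>
    m=(Z>.031)&(Z<.042)&(np.hypot(X-.498,Y+.032)<.045);q=P[m];print("stand",circ(q),len(q),(q.min(0)+q.max(0))[:2]/2)
                                                                                            ~~~~~^^^
    return umr_minimum(a, axis, None, out, keepdims, initial, where)
ValueError: zero-size array to reduction operation minimum which has no identity
```

```bash
python3 -m crank '[{"linear":[-0.05,0.04,-0.4],"rot":[0,0,0],"hand":0.7},{"linear":[0,0,-0.5],"rot":[0,0,0],"hand":0.7},{"linear":[-0.02,0,-0.4],"rot":[0,0,0],"hand":0.7},{"linear":[-0.02,0,-0.2],"rot":[0,0,0],"hand":0.7},{"linear":[0,0,0],"rot":[0,0,0],"hand":0.7}]' >/dev/null
python3 st.py .4852 .238 .121 178.5; python3 mash.py 2>/dev/null
```

```text
t 31.475 J [ 46.9  12.7 -24.2   0.2 -52.  -49.1] TCP [0.4895 0.2403 0.1299] F [-0.2  0.   0.4] open 0.0617
yaw 177.83 tilt fix units [-0.132  0.166  0.   ]
need units [-0.071 -0.038 -0.148] rot 0.13
0.01 2644 circ (array([0.4853, 0.237 ]), np.float64(0.01953724286719365)) mean [0.4852 0.2339 0.0136] mid [0.4854 0.2363] ext [0.0527 0.05  ]
0.1 2014 circ (array([0.4897, 0.2598]), np.float64(0.03692159611297317)) mean [0.4855 0.2307 0.1265] mid [0.4888 0.2384] ext [0.093  0.0261]
0.14 3620 circ (array([0.4899, 0.2564]), np.float64(0.04051089010097768)) mean [0.4872 0.2304 0.1518] mid [0.4883 0.237 ] ext [0.0969 0.023 ]
0.166 1741 circ (array([0.4897, 0.2379]), np.float64(0.02903098200622965)) mean [0.4859 0.235  0.1699] mid [0.4888 0.2391] ext [0.0934 0.0267]
```

```bash
python3 -m crank '[{"linear":[-0.08,-0.03,-0.1],"rot":[-0.13,0.16,0],"hand":0.7},{"linear":[-0.03,-0.01,-0.05],"rot":[0,0,0],"hand":0.7}]' >/dev/null
python3 st.py .4852 .238 .121 178.5
```

```text
t 31.775 J [ 47.1  13.1 -24.6   0.  -52.1 -49.3] TCP [0.484  0.2389 0.1232] F [0.1 0.3 1.7] open 0.061
yaw 177.86 tilt fix units [-0.028  0.036  0.   ]
need units [ 0.019 -0.015 -0.037] rot 0.13
```

```bash
python3 -m crank '[{"linear":[0.01,0,0],"rot":[-0.03,0.03,0],"hand":0.35},{"linear":[0,0,0],"rot":[0,0,0],"hand":0},{"linear":[0,0,0],"rot":[0,0,0],"hand":0},{"linear":[0,0,0],"rot":[0,0,0],"hand":0},{"linear":[0,0,0],"rot":[0,0,0],"hand":0}]' >/dev/null
python3 st.py .4852 .238 .121 178.5
```

```text
t 32.4 J [ 47.1  13.2 -24.4   0.  -52.4 -49.2] TCP [0.4847 0.2391 0.1237] F [-0.2  0.3  0.1] open 0.0235
yaw 177.88 tilt fix units [0.   0.01 0.  ]
need units [ 0.008 -0.019 -0.044] rot 0.12
```

```bash
python3 -m crank '[{"linear":[0,0,0.3],"rot":[0,0,0],"hand":0},{"linear":[0,0,0.6],"rot":[0,0,0],"hand":0},{"linear":[0,0,0.5],"rot":[0,0,0],"hand":0},{"linear":[0.03,-0.4,0],"rot":[0,0,0],"hand":0},{"linear":[0.03,-0.6,0],"rot":[0,0,0],"hand":0},{"linear":[0.03,-0.6,0],"rot":[0,0,0],"hand":0},{"linear":[0.03,-0.6,0],"rot":[0,0,0],"hand":0},{"linear":[0.03,-0.6,0],"rot":[0,0,0],"hand":0},{"linear":[0.03,-0.6,0],"rot":[0,0,0],"hand":0},{"linear":[0,-0.6,0],"rot":[0,0,0],"hand":0},{"linear":[0,-0.4,0],"rot":[0,0,0],"hand":0},{"linear":[0,0,0],"rot":[0,0,0],"hand":0}]' >/dev/null
python3 st.py .4985 -.030 .1297 177.9
python3 - <<'E'
from h import *
from meas import circ
np.set_printoptions(precision=4,suppress=True)
for n in ["scene","wrist"]:
    s=snap(n);cv2.imwrite(f"pics/{n}12.png",s["image"][...,::-1])
P=cloud(s);X,Y,Z=[P[...,i] for i in range(3)]
h=cv2.cvtColor(s["image"],cv2.COLOR_RGB2HSV).astype(int)
b=(abs(h[...,0]-108)<15)&(h[...,1]>60)
q=P[b&(Z>.030)&(Z<.042)&(X>.4)&(abs(Y)<.1)];print("stand",len(q),circ(q),np.median(q,0) if len(q) else 0)
q=P[(Z>.07)&(Z<.10)&(np.hypot(X-.4985,Y+.03)<.04)];print("head",len(q),circ(q),q.min(0),q.max(0))
E
```

```text
t 33.9 J [ 18.4   4.4 -23.9   0.  -62.5 -20.7] TCP [ 0.4867 -0.0401  0.2007] F [-0.6  0.8 -1.4] open 0.0236
yaw 177.71 tilt fix units [ 0.052 -0.156  0.   ]
need units [ 0.196  0.168 -1.184] rot 0.04
stand 476 (array([ 0.4984, -0.0319]), np.float64(0.03370960437551889)) [ 0.5144 -0.053   0.0355]
head 2771 (array([ 0.4861, -0.0415]), np.float64(0.018683186656744313)) [ 0.4595 -0.0677  0.0797] [ 0.5116 -0.0177  0.0995]
```

View pics/scene12.png

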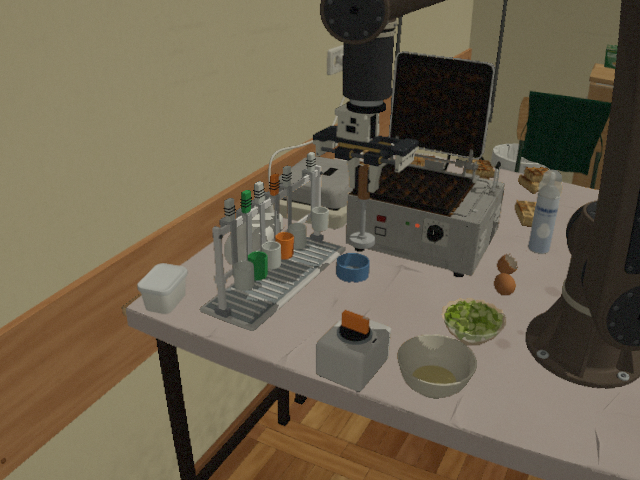

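View pics/wrist12.png

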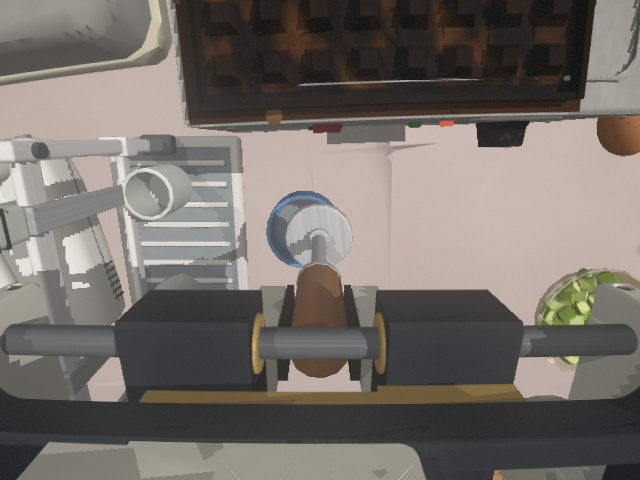

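```bash
python3 -m crank '[{"linear":[0.2,0.17,0],"rot":[0.05,-0.15,0],"hand":0},{"linear":[0,0,0],"rot":[0,0,0],"hand":0},{"linear":[0,0,-0.3],"rot":[0,0,0],"hand":0},{"linear":[0,0,-0.2],"rot":[0,0,0],"hand":0},{"linear":[0,0,0],"rot":[0,0,0],"hand":0}]' >/dev/null
python3 st.py .4988 -.0302 .1297 177.9
```

```text
t 34.625 J [ 19.7   6.8 -25.6  -0.  -57.6 -21.6] TCP [ 0.5005 -0.0249  0.1699] F [-0.6 -0.6 -0.6] open 0.0234
yaw 178.04 tilt fix units [-0.007  0.013  0.   ]
need units [-0.029 -0.089 -0.67 ] rot -0.03
```

```bash
python3 -m crank '[{"linear":[-0.04,-0.09,-0.05],"rot":[0,0,0],"hand":0},{"linear":[0,0,0],"rot":[0,0,0],"hand":0}]' >/dev/null
python3 st.py .4988 -.0302 .1297 177.9
python3 - <<'E'
from h import *
from meas import circ
np.set_printoptions(precision=4,suppress=True)
s=snap("wrist");cv2.imwrite("pics/wrist13.png",s["image"][...,::-1])
P=cloud(s);X,Y,Z=[P[...,i] for i in range(3)]
h=cv2.cvtColor(s["image"],cv2.COLOR_RGB2HSV).astype(int)
b=(abs(h[...,0]-108)<15)&(h[...,1]>60)
q=P[b&(Z>.030)&(Z<.042)&(X>.4)&(abs(Y)<.1)];print("stand",len(q),circ(q))
q=P[(Z>.046)&(Z<.07)&(np.hypot(X-.4985,Y+.03)<.04)];print("head",len(q),circ(q),(q.min(0)+q.max(0))/2)
E
```

```text
t 34.875 J [ 19.1   6.7 -26.1   0.  -57.1 -21. ] TCP [ 0.4983 -0.0304  0.1673] F [ 0.2  0.4 -1.2] open 0.0234
yaw 178.08 tilt fix units [-0.005  0.021  0.   ]
need units [ 0.008  0.003 -0.627] rot -0.04
stand 824 (array([ 0.4987, -0.0318]), np.float64(0.03372190698106024))
head 3023 (array([ 0.4984, -0.0329]), np.float64(0.01910337859920914)) [ 0.4983 -0.0332  0.0579]
```

View pics/wrist13.png

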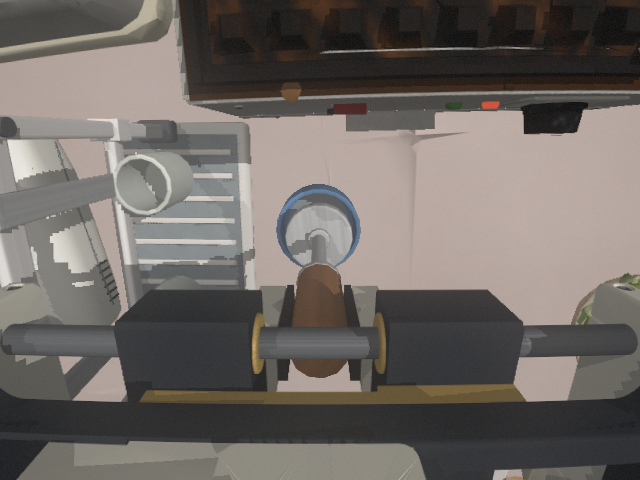

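```bash
python3 -m crank '[{"linear":[0,0.02,-0.25],"rot":[0,0,0],"hand":0},{"linear":[0,0,-0.2],"rot":[0,0,0],"hand":0},{"linear":[0,0,0],"rot":[0,0,0],"hand":0}]' >/dev/null
python3 st.py .4988 -.0292 .1297 177.9
```

```text
t 35.3 J [ 19.3   8.4 -28.3   0.  -53.1 -21.2] TCP [ 0.4986 -0.0291  0.1388] F [ 0.2  0.1 -1.3] open 0.0234
yaw 178.06 tilt fix units [-0.009  0.032  0.   ]
need units [ 0.004 -0.001 -0.152] rot -0.03
```

```bash
python3 -m crank '[{"linear":[0,0,-0.1],"rot":[0,0.03,0],"hand":0},{"linear":[0,0,-0.06],"rot":[0,0,0],"hand":0}]' >/dev/null
python3 st.py .4988 -.0292 .1297 177.9
```

```text
t 35.55 J [ 19.2   9.2 -28.8  -0.  -52.  -21.1] TCP [ 0.4993 -0.0291  0.1295] F [-8.2  2.1 28.3] open 0.0236
yaw 178.1 tilt fix units [-0.004  0.012  0.   ]
need units [-0.009 -0.002  0.004] rot -0.04
```

Touched the floor at the expected height. Release and rise.

```bash
python3 -m crank '[{"linear":[0,0,0.02],"rot":[0,0,0],"hand":0},{"linear":[0,0,0],"rot":[0,0,0],"hand":0.35},{"linear":[0,0,0],"rot":[0,0,0],"hand":0.5},{"linear":[0,0,0],"rot":[0,0,0],"hand":0.6},{"linear":[0,0,0],"rot":[0,0,0],"hand":0.6},{"linear":[0,0,0.4],"rot":[0,0,0],"hand":0.6},{"linear":[0,0,0.6],"rot":[0,0,0],"hand":0.6},{"linear":[0,0,0.8],"rot":[0,0,0],"hand":0.6},{"linear":[0,0,0.8],"rot":[0,0,0],"hand":0.6},{"linear":[-0.5,0.5,0.3],"rot":[0,0,0],"hand":0.6},{"linear":[-0.6,0.8,0],"rot":[0,0,0],"hand":0.6},{"linear":[-0.6,0.8,0],"rot":[0,0,0],"hand":0.6},{"linear":[-0.4,0.8,0],"rot":[0,0,0],"hand":0.6},{"linear":[0,0,0],"rot":[0,0,0],"hand":0.6}]' >/dev/null
python3 st.py .37 .245 .25 178
python3 - <<'E'
from h import *
for n in ["scene","wrist","top"]:
    s=snap(n);cv2.imwrite(f"pics/{n}14.png",s["image"][...,::-1])
E
```

```text
t 37.3 J [ 50.8 -10.1 -22.8  -0.  -77.  -52.8] TCP [0.3688 0.1487 0.3107] F [ 0.9 -0.   0.4] open 0.0526
yaw 177.98 tilt fix units [-0.042  0.026  0.   ]
need units [ 0.021  1.605 -1.012] rot 0.0
```

View pics/scene14.png

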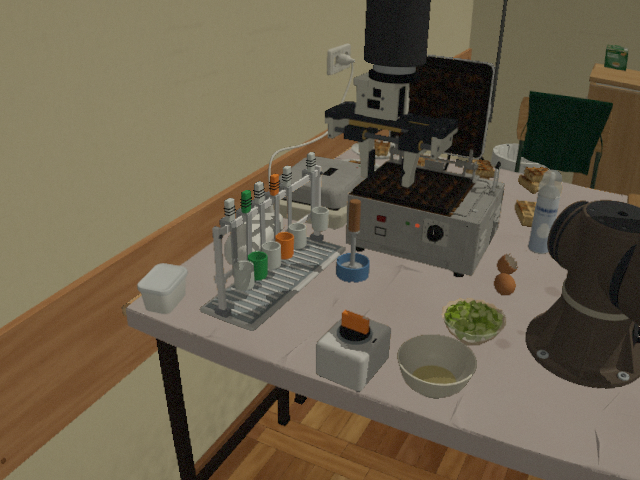

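View pics/wrist14.png

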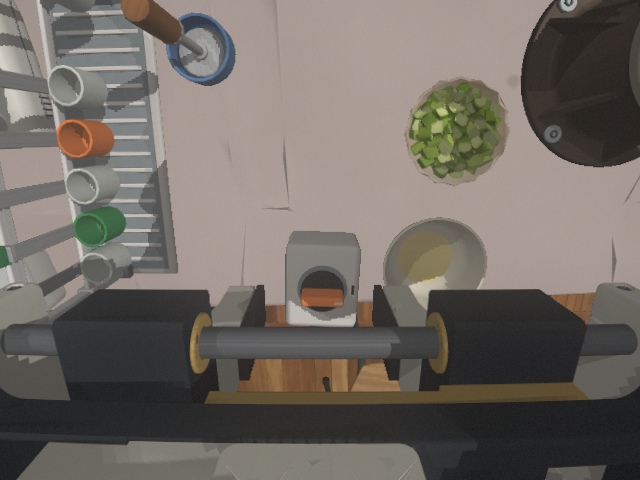

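```bash
cat > chk.py <<'E'
from h import *
from meas import circ
np.set_printoptions(precision=4,suppress=True)
for n in ["scene","top"]:
    s=snap(n);P=cloud(s);X,Y,Z=[P[...,i] for i in range(3)]
    nr=np.hypot(X-.4985,Y+.031)<.05
    for lo,hi in [(.10,.13),(.13,.15),(.15,.172),(.165,.185)]:
        q=P[nr&(Z>lo)&(Z<hi)]
        if len(q)>10: print(n,"masher",lo,len(q),circ(q),q[:,2].max(),q.mean(0))
    m=(Z>.203)&(Z<.25)&(X>.55)&(X<.7)&(Y>-.2)&(Y<.3)
    nn,lab,st,ce=cv2.connectedComponentsWithStats(m.astype(np.uint8))
    for i in range(1,nn):
        if st[i,4]>15: q=P[lab==i];print(n,"tab",ce[i].round(),st[i,4],q.min(0),q.max(0))
E
python3 chk.py
```

```text
scene masher 0.1 128 (array([ 0.4973, -0.0271]), np.float64(0.008662356101063876)) 0.1298807670662413 [ 0.4954 -0.0233  0.1175]
scene masher 0.13 97 (array([ 0.4983, -0.0292]), np.float64(0.009897842341228952)) 0.14992572575568763 [ 0.4958 -0.0234  0.1404]
scene masher 0.15 118 (array([ 0.498 , -0.0283]), np.float64(0.009372997192610323)) 0.17165279433471092 [ 0.4959 -0.0234  0.1608]
scene masher 0.165 89 (array([ 0.4985, -0.0287]), np.float64(0.008948754112990471)) 0.17686036614846 [ 0.4972 -0.0262  0.1719]
scene tab [311. 160.] 136 [ 0.6217 -0.0972  0.203 ] [ 0.6374 -0.0722  0.2386]
scene tab [287. 174.] 143 [ 0.6249 -0.0015  0.203 ] [0.6414 0.0217 0.2375]
scene tab [274. 183.] 162 [0.6261 0.0453 0.203 ] [0.6411 0.0703 0.2376]
scene tab [259. 190.] 178 [0.6309 0.0969 0.2032] [0.6475 0.1184 0.2375]
scene tab [246. 200.] 195 [0.6294 0.1426 0.2032] [0.647  0.1638 0.2374]
scene tab [229. 208.] 200 [0.6339 0.1874 0.2031] [0.6506 0.2093 0.2376]
top masher 0.1 44 (array([ 0.5002, -0.0314]), np.float64(0.011796488348290677)) 0.1296894907753008 [ 0.4931 -0.0258  0.1185]
top masher 0.13 35 (array([ 0.5003, -0.0315]), np.float64(0.011739848683228775)) 0.14875584102547956 [ 0.4933 -0.0253  0.1394]
top masher 0.15 44 (array([ 0.5002, -0.0315]), np.float64(0.011598595910575785)) 0.17170070458305653 [ 0.494 -0.025  0.161]
top masher 0.165 213 (array([ 0.4995, -0.0308]), np.float64(0.008464456305154478)) 0.17990789779965655 [ 0.4993 -0.0307  0.1752]
top tab [232. 159.] 215 [0.6362 0.1868 0.2031] [0.6495 0.2059 0.2399]
top tab [263. 162.] 202 [0.6307 0.1431 0.2031] [0.644  0.162  0.2398]
top tab [295. 161.] 201 [0.6316 0.0967 0.2031] [0.6448 0.1156 0.2403]
top tab [329. 164.] 193 [0.6265 0.0488 0.2041] [0.6409 0.067  0.2401]
top tab [364. 163.] 196 [ 0.6271 -0.0004  0.2033] [0.641  0.0176 0.2401]
top tab [430. 165.] 217 [ 0.6239 -0.095   0.2035] [ 0.6371 -0.0757  0.2403]
```

```bash
python3 -m crank '[{"linear":[0,0.4,0],"rot":[0,0,1],"hand":0.6},{"linear":[0,0.4,0],"rot":[0,0,1],"hand":0.6},{"linear":[0,0.4,0],"rot":[0,0,1],"hand":0.6},{"linear":[0,0.4,0],"rot":[0,0,1],"hand":0.6},{"linear":[0,0,0],"rot":[0,0,1],"hand":0.6},{"linear":[0,0,0],"rot":[0,0,1],"hand":0.6},{"linear":[0,0,0],"rot":[0,0,1],"hand":0.6},{"linear":[0,0,0],"rot":[0,0,1],"hand":0.6},{"linear":[0,0,0],"rot":[0,0,1],"hand":0.6},{"linear":[0,0,0],"rot":[0,0,1],"hand":0.6},{"linear":[0,0,0],"rot":[0,0,1],"hand":0.6},{"linear":[0,0,0],"rot":[0,0,1],"hand":0.6},{"linear":[0,0,0],"rot":[0,0,1],"hand":0.6},{"linear":[0,0,0],"rot":[0,0,1],"hand":0.6},{"linear":[0,0,0],"rot":[0,0,1],"hand":0.6},{"linear":[0,0,0],"rot":[0,0,1],"hand":0.6},{"linear":[0,0,0],"rot":[0,0,0.6],"hand":0.6},{"linear":[0,0,0],"rot":[0,0,0],"hand":0.6}]' >/dev/null
python3 st.py .3695 .245 .25 264.8
cat > knob.py <<'E'
from h import *
np.set_printoptions(precision=4,suppress=True)
s=snap("wrist");P=cloud(s);X,Y,Z=[P[...,i] for i in range(3)]
q=P[(Z>.107)&(Z<.118)&(np.hypot(X-.37,Y-.245)<.035)]
print(len(q),cv2.minAreaRect((q[:,:2]*1000).astype(np.float32)),q.mean(0))
q=P[(Z>.068)&(Z<.08)&(np.hypot(X-.37,Y-.245)<.09)];print("box",cv2.minAreaRect((q[:,:2]*1000).astype(np.float32)))
E
python3 knob.py
```

```text
t 39.8 J [ 55.8  -4.1 -18.8   0.4 -75.9  24.3] TCP [0.3864 0.2227 0.3042] F [-0.3  0.5 -0.6] open 0.0521
yaw 260.21 tilt fix units [ 0.149 -0.012  0.   ]
need units [-0.282  0.371 -0.903] rot 0.92
518 ((369.6670837402344, 247.16653442382812), (12.004145622253418, 47.526153564453125), 85.70012664794922) [0.3706 0.2469 0.1111]
box ((369.6436462402344, 247.26361083984375), (108.4883804321289, 88.66870880126953), 86.02865600585938)
```

```bash
python3 -m crank '[{"linear":[-0.28,0.38,0],"rot":[0.15,0,1],"hand":0.6},{"linear":[0,0,-0.6],"rot":[0,0,0],"hand":0.6},{"linear":[0,0,-0.6],"rot":[0,0,0],"hand":0.6},{"linear":[0,0,0],"rot":[0,0,0],"hand":0.6}]' >/dev/null
python3 st.py .3697 .2465 .2 265.4
python3 knob.py
```

```text
t 40.35 J [ 58.9  -2.1 -26.4  -0.  -65.6  25.8] TCP [0.371  0.2445 0.2309] F [0.3 0.  1.1] open 0.0524
yaw 264.75 tilt fix units [-0.008  0.     0.   ]
need units [-0.021  0.033 -0.514] rot 0.13
821 ((369.64495849609375, 246.9919891357422), (11.99933910369873, 47.75006866455078), 85.73558807373047) [0.3704 0.2468 0.1111]
box ((369.662353515625, 247.17181396484375), (108.26325988769531, 89.05341339111328), 85.67296600341797)
```

```bash
python3 -m crank '[{"linear":[-0.02,0.03,-0.6],"rot":[0,0,0.15],"hand":0.6},{"linear":[0,0,-0.6],"rot":[0,0,0],"hand":0.6},{"linear":[-0.02,0,-0.5],"rot":[0,0,0],"hand":0.6},{"linear":[-0.02,0,-0.3],"rot":[0,0,0],"hand":0.6},{"linear":[0,0,0],"rot":[0,0,0],"hand":0.6}]' >/dev/null
python3 st.py .3697 .2468 .09 265.6
```

```text
t 41.025 J [ 59.3   4.7 -36.    0.3 -48.3  25.8] TCP [0.3741 0.2519 0.1188] F [-0.6 -0.1  0.9] open 0.0525
yaw 265.35 tilt fix units [-0.145  0.139  0.   ]
need units [-0.073 -0.084 -0.481] rot 0.05
```

```bash
python3 -m crank '[{"linear":[-0.08,-0.09,-0.1],"rot":[-0.14,0.14,0],"hand":0.6},{"linear":[-0.03,-0.03,-0.2],"rot":[0,0,0],"hand":0.6},{"linear":[-0.03,-0.03,-0.15],"rot":[0,0,0],"hand":0.6},{"linear":[0,0,0],"rot":[0,0,0],"hand":0.6}]' >/dev/null
python3 st.py .3697 .2468 .09 265.6
```

```text
t 41.525 J [ 59.4   6.2 -38.4   0.  -45.2  25.9] TCP [0.3668 0.2441 0.0934] F [-0.4  0.5  0.3] open 0.053
yaw 265.32 tilt fix units [-0.043  0.026  0.   ]
need units [ 0.048  0.046 -0.057] rot 0.06
```

```bash
python3 -m crank '[{"linear":[0.06,0.05,-0.05],"rot":[-0.04,0.03,0],"hand":0.6},{"linear":[0,0,0],"rot":[0,0,0],"hand":0.6}]' >/dev/null
python3 st.py .3697 .2468 .09 265.6
```

```text
t 41.775 J [ 59.2   7.1 -37.8  -0.  -45.1  26.2] TCP [0.3709 0.2476 0.0905] F [ 0.  -0.7 -0.2] open 0.0525
yaw 265.35 tilt fix units [-0.004  0.     0.   ]
need units [-0.02  -0.014 -0.009] rot 0.05
```

Good. Close and start the clockwise turn.

```bash
python3 -m crank '[{"linear":[-0.01,-0.01,0],"rot":[0,0,0],"hand":0},{"linear":[0,0,0],"rot":[0,0,0],"hand":0},{"linear":[0,0,0],"rot":[0,0,0],"hand":0},{"linear":[0,0,0],"rot":[0,0,0],"hand":0},{"linear":[0,0,0],"rot":[0,0,0],"hand":0},{"linear":[0,0,0],"rot":[0,0,-0.8],"hand":0},{"linear":[0,0,0],"rot":[0,0,-0.8],"hand":0},{"linear":[0,0,0],"rot":[0,0,-0.8],"hand":0},{"linear":[0,0,0],"rot":[0,0,-0.8],"hand":0}]' 
python3 st.py .3697 .2468 .09 198
```

```text
clock: 42.9
tool_pos: [0.3703, 0.2459, 0.0908]
orientation: [88.7, 89.9, -112.4]
force: [-0.1, 0.1, -0.3]
opening: 0.012
t 42.9 J [ 59.2   7.  -37.9   0.  -45.2   9.7] TCP [0.3703 0.2459 0.0908] F [-0.1  0.1 -0.3] open 0.012
yaw 248.88 tilt fix units [ 0.012 -0.005  0.   ]
need units [-0.009  0.015 -0.013] rot -10.18
```

```bash
python3 -m crank '[{"linear":[0,0,0],"rot":[0,0,-0.9],"hand":0},{"linear":[0,0,0],"rot":[0,0,-0.9],"hand":0},{"linear":[0,0,0],"rot":[0,0,-0.9],"hand":0},{"linear":[0,0,0],"rot":[0,0,-0.9],"hand":0},{"linear":[0,0,0],"rot":[0,0,-0.9],"hand":0},{"linear":[0,0,0],"rot":[0,0,-0.9],"hand":0},{"linear":[0,0,0],"rot":[0,0,-0.9],"hand":0},{"linear":[0,0,0],"rot":[0,0,-0.9],"hand":0},{"linear":[0,0,0],"rot":[0,0,-0.9],"hand":0},{"linear":[0,0,0],"rot":[0,0,-0.9],"hand":0}]' 
python3 st.py .3697 .2468 .09 197
python3 -c "
from plant import monitor;print(monitor.get_obs()['moment'])"
```

```text
clock: 44.15
tool_pos: [0.3699, 0.2455, 0.0908]
orientation: [87.5, 89.9, -160.0]
force: [-0.3, -0.8, 0.3]
opening: 0.0118
t 44.15 J [ 59.1   6.9 -37.9  -0.1 -45.2 -36.7] TCP [0.3699 0.2455 0.0908] F [-0.3 -0.8  0.3] open 0.0118
yaw 202.42 tilt fix units [ 0.005 -0.015  0.   ]
need units [-0.003  0.021 -0.014] rot -1.08
[-0.02547363  0.23975206  0.13554386]
```

```bash
python3 -m crank '[{"linear":[0,0,0],"rot":[0,0,-0.7],"hand":0},{"linear":[0,0,0],"rot":[0,0,-0.5],"hand":0},{"linear":[0,0,0],"rot":[0,0,-0.2],"hand":0},{"linear":[0,0,0],"rot":[0,0,-0.1],"hand":0},{"linear":[0,0,0],"rot":[0,0,0],"hand":0}]' 
python3 st.py .3697 .2468 .09 197
python3 -c "
from plant import monitor;print(monitor.get_obs()['moment'])"
```

```text
clock: 44.78
tool_pos: [0.3698, 0.2455, 0.0908]
orientation: [89.9, 89.9, -165.4]
force: [-0.1, -0.7, -0.6]
opening: 0.0122
t 44.775 J [ 59.1   6.9 -38.   -0.1 -45.2 -44.3] TCP [0.3698 0.2455 0.0908] F [-0.1 -0.7 -0.6] open 0.0122
yaw 194.75 tilt fix units [ 0.004 -0.014  0.   ]
need units [-0.001  0.022 -0.014] rot 0.45
[0.0277912  0.11180083 0.33574279]
```

```bash
python3 - <<'E'
from h import *
s=snap("scene");cv2.imwrite("pics/sc15.png",cv2.resize(s["image"][200:400,280:480],(600,600),interpolation=cv2.INTER_CUBIC)[...,::-1])
E
python3 -m crank '[{"linear":[0,0,0],"rot":[0,0,0],"hand":0},{"linear":[0,0,0],"rot":[0,0,0],"hand":0.4},{"linear":[0,0,0],"rot":[0,0,0],"hand":0.8},{"linear":[0,0,0],"rot":[0,0,0],"hand":0.9},{"linear":[0,0,0],"rot":[0,0,0],"hand":0.9},{"linear":[0,0,0],"rot":[0,0,0],"hand":0.9},{"linear":[0,0,0],"rot":[0,0,0],"hand":0.9}]' 
```

```text
clock: 45.7
tool_pos: [0.3699, 0.2457, 0.0909]
orientation: [63.4, 89.9, 168.1]
force: [0.2, -0.3, 0.2]
opening: 0.0664
```

View pics/sc15.png

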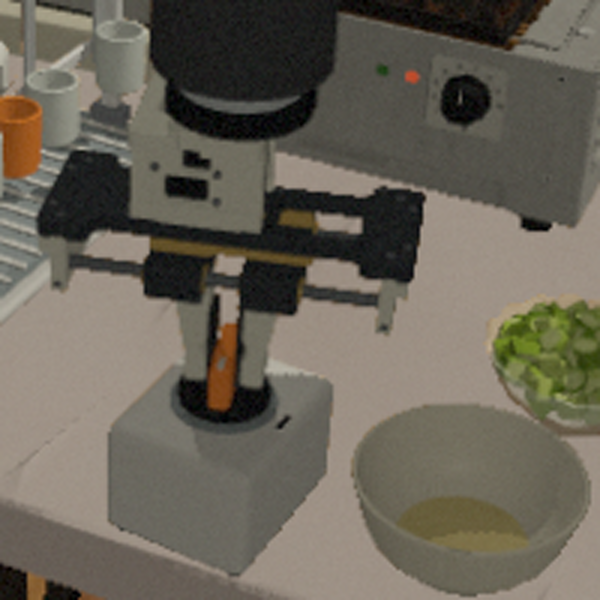

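```bash
python3 -m crank '[{"linear":[0,0,0],"rot":[0,0,0],"hand":0.9},{"linear":[0,0,0.4],"rot":[0,0,0],"hand":0.9},{"linear":[0,0,0.8],"rot":[0,0,0],"hand":0.9},{"linear":[0,0,0.9],"rot":[0,0,0],"hand":0.9},{"linear":[0,0,0.9],"rot":[0,0,0],"hand":0.9},{"linear":[0,-0.6,0.5],"rot":[0,0,0],"hand":0.9},{"linear":[0,-0.8,0],"rot":[0,0,0],"hand":0.9},{"linear":[0,0,0],"rot":[0,0,0],"hand":0.9},{"linear":[0,0,0],"rot":[0,0,0],"hand":0.9}]' 
python3 knob.py; python3 chk.py
python3 - <<'E'
from h import *
s=snap("scene");cv2.imwrite("pics/sc16.png",cv2.resize(s["image"][140:400,190:480],(669,600),interpolation=cv2.INTER_CUBIC)[...,::-1])
E
```

```text
clock: 46.82
tool_pos: [0.3686, 0.1577, 0.3079]
orientation: [144.6, 89.9, -110.7]
force: [-0.0, 0.7, -0.5]
opening: 0.0791
462 ((369.2109680175781, 246.76239013671875), (11.813248634338379, 47.833282470703125), 85.6697006225586) [0.3695 0.2459 0.1112]
box ((369.5079650878906, 246.77627563476562), (108.54679107666016, 88.81932830810547), 85.6615219116211)
scene masher 0.1 126 (array([ 0.4998, -0.0332]), np.float64(0.009323668579852026)) 0.12985322000970378 [ 0.4978 -0.0281  0.1171]
scene masher 0.13 100 (array([ 0.4999, -0.0335]), np.float64(0.009676808408793742)) 0.14969732206673225 [ 0.4974 -0.0283  0.1401]
scene masher 0.15 113 (array([ 0.4996, -0.0325]), np.float64(0.008934763767284113)) 0.17196284354469105 [ 0.4975 -0.0278  0.1609]
scene masher 0.165 85 (array([ 0.5003, -0.0337]), np.float64(0.00922273922781759)) 0.17620527582854095 [ 0.4989 -0.0312  0.1721]
scene tab [311. 160.] 137 [ 0.622  -0.0971  0.2033] [ 0.6376 -0.0729  0.2387]
scene tab [287. 174.] 146 [ 0.6266 -0.0023  0.2032] [0.6423 0.0217 0.2382]
scene tab [274. 183.] 165 [0.6253 0.0462 0.2032] [0.6422 0.0717 0.2378]
[... 452 characters left out ...]
-0.0308  0.1406]
top masher 0.15 46 (array([ 0.5023, -0.0364]), np.float64(0.01186489719185012)) 0.17185038869946456 [ 0.4952 -0.0306  0.1627]
top masher 0.165 218 (array([ 0.5014, -0.036 ]), np.float64(0.008559612134156592)) 0.17940677176278297 [ 0.5011 -0.0357  0.1752]
top tab [232. 159.] 213 [0.6365 0.1866 0.2038] [0.6492 0.2061 0.2397]
top tab [263. 162.] 201 [0.6305 0.1429 0.2034] [0.6434 0.1621 0.2405]
top tab [295. 161.] 201 [0.6321 0.0968 0.2031] [0.6446 0.1157 0.2399]
top tab [329. 164.] 193 [0.6266 0.0487 0.2035] [0.6405 0.067  0.239 ]
top tab [364. 163.] 199 [ 0.6275 -0.0005  0.203 ] [0.6413 0.0177 0.2398]
top tab [430. 165.] 220 [ 0.6238 -0.0952  0.203 ] [ 0.6373 -0.076   0.24  ]
```

View pics/sc16.png

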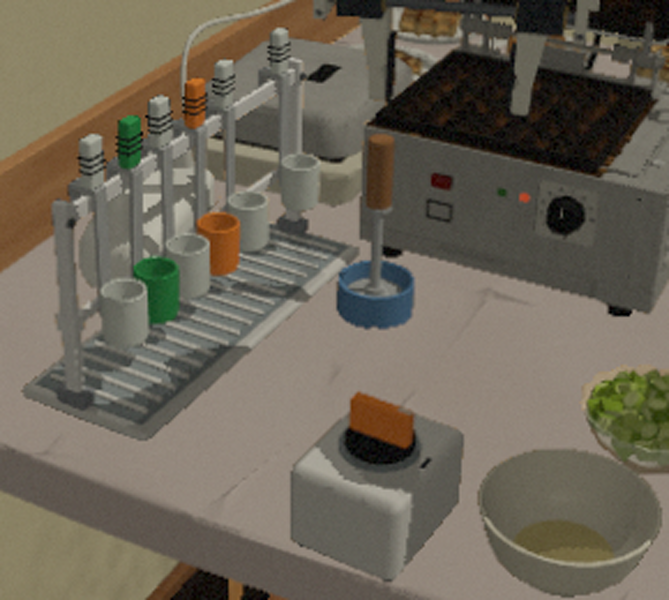

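```bash
python3 -c "
from plant import ticket;print(ticket.close_job())"
```

```text
the job is handed in; nothing more can be done
None
```

I handed in the job at about 47 s of robot time. Every check I made before that passed; `close_job` gave no verdict.

- **Cups:** the green cup hangs between white cups 3 and 4, and the orange cup between white cups 2 and 3. Only these two stood on the table; there was no blue cup. Their tab tops sit level with the white cups' tops, and the white cups show no measurable movement.
- **Masher:** it stands upright on the stand's floor. Its height did not change after I let go. The last check put it about 5 mm off the stand's centre. It was about 2 mm off when I placed it, so something nudged it inside the stand afterwards. I left it there because 5 mm is within the 9 mm limit and the stand's wall keeps it from going further.
- **Starter knob:** I turned it clockwise about 70°, and a rise in the turning force showed it had reached the stop. After I let go, the grip bar lined up with the blower box again to within 0.1°. The open gripper then stayed clear of everything.

One reading disagreed: a fitted circle suggested the orange cup was turned about 5° in the gripper before hanging. I turned the wrist slightly to compensate, and it hung straight.

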